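Tighten the hub nut deep in the clamped link

TASK

Swing the clamp on the fixture fully closed over the orange link. Then take the red-handled socket extension, fit it onto the nut at the bottom of the link's deep bore and turn it clockwise (seen from above) until the nut comes up against its stop. Finally lower the extension gently back into its own holder, upright and let go, leaving the clamp closed and the other things on the bench undisturbed.

Things in the scene. Friction and masses are not known exactly. Their poses are not given: they have to be found in the camera images.
- fixture: fixed: dark steel plate (140 x 235 mm, 20 mm thick) carrying an orange link. Origin on the bench, on the axis of the link's big round boss and its bore. Boss: 100 mm outside diameter, top at height 120 mm; bore 68 mm in diameter, 100 mm deep, flat floor at height 20 mm. The link runs from the boss along the fixture's +y to a small boss (56 mm diameter, top at 65 mm) at y = +130 mm
- bore_mouth (a point): centre of the bore's mouth, 120 mm above the bench; axes as the fixture's
- nut_top (a point): centre of the top of the brass hexagon nut inside the bore (48 mm above the bench). The nut is 40 mm across flats, 28 mm high, stands on the bore's floor; its top 13 mm taper to 36 mm across corners as a lead-in. Its x axis points to one of the six corners and turns with the nut
- nut (a joint): turn of the nut, rad: grows clockwise seen from above; 0 = loosest, hard stop at 1.40 = tight. Starts between 0.15 and 0.6; turns with about 0.2 N m of friction and stays where it is left
- clamp (a joint): swing of the clamp arm about its vertical pivot, rad: 0 = open (arm along the fixture's +y, away from the big boss), hard stop at 1.571 = closed (arm along the fixture's -x, across the small boss); it grows anticlockwise seen from above. Starts between 0 and 0.35; moves with about 1.5 N at the knob and stays where it is left
- clamp_pivot (a point): on the clamp's pivot axis, 105 mm above the bench; fixture coordinates x = +50 mm, y = +130 mm
- clamp_knob (a point): middle of the clamp's upright black round knob (26 mm diameter, from 80 to 130 mm above the bench), 85 mm from the pivot; the arm below it is 22 mm wide with its top at 80 mm
- extension: loose T-handled socket extension with a RED bar, 0.5 to 0.75 kg, 176 mm tall, upright in its holder. Origin at the centre of the socket's mouth, z up the shaft. Shaft 22 mm in diameter; socket 60 mm outside, 48 mm tall, hexagon recess 42.5 mm across flats, 40 mm deep, two of its six corners along the bar (x). About 7 degrees of play each way; fully on, the mouth rests on the bore's floor
- extension_bar (a point): middle of the red bar, 163 mm above the extension's origin. The bar is flat-sided: 120 mm long along the extension's x, 22 mm wide along y, 26 mm high (from 150 to 176 mm above the origin)
- holder: the red extension's own holder, fixed: blue 104 mm square foot, 12 mm thick, with an upright tube 84 mm outside, 72 mm inside, open at the top, rim at 82 mm. Origin on the bench under the tube's axis; the extension stands on the foot, its origin 12 mm above the bench
- spare_holder: identical blue holder of the small green-handled extension; origin on the bench under the tube's axis
- small_extension: second T-handled extension with a GREEN bar and a much smaller socket (35 mm outside), same 176 mm height, upright in the other holder; not needed. Origin at the centre of its underside
- bearing: loose steel bearing ring, 64 mm outside, 20 mm high; bystander, origin at the centre of its underside
- hammer: loose hand hammer lying on the bench; bystander
- oil_bottle: loose yellow bottle, 60 mm diameter, 160 mm tall, standing; bystander, origin at the centre of its underside
- spare_link: loose orange link lying flat, 168 mm long, 30 mm high; bystander, origin at the centre of its underside
- v_block: loose steel V-block, 80 x 50 x 50 mm; bystander, origin at the centre of its underside

How it is judged:
By the outcome, as a careful person would: the job done as asked, in the order asked, and still so for the second after the job is handed in, with the robot touching nothing.
It also fails if it takes over 72 s, if anything falls off the work surface, if the arm or the gripper's body presses on something with over 40 N, if the wrist force passes 120 N, or if a joint passes its speed limit or range.

ROBOT

A 6-joint arm with a two-finger parallel gripper is mounted at the origin on the work surface. World frame = base frame: x ahead of the robot, y to its left, z up, the work surface at z = 0. Lengths are in m, angles in degrees, forces in N, time in s.
With the tool pointing down it reaches from about 0.3 to 0.75 m from the base axis. Payload 8.5 kg.
Tool frame: the origin (TCP) lies at the very end of the fingers, on their centre line; the grasp point (between the pads) lies 19 mm behind it (hold_point_z is the distance from the TCP to the grasp point, in m); z points along the fingers, y is the direction in which the jaws open and shut (so a half turn about z gives the same grasp; the last joint's range is limited). The gripper opens to 85 mm and grips with 20 to 120 N. Pads are 22 mm wide; open, the fingers measure 114 mm over their backs; the gripper's body (76 mm by 85 mm) begins 54 mm behind the grasp point. The pads swing forward as they close: fully open they stand 13 mm farther back than shut.
Start: joints at [-89.456, 21.807, 74.336, -0, 83.858, -12.336], TCP at [0.123, -0.536, 0.231] pointing down, gripper open.
Joint ranges: [-178.18, 178.18], [-50.72, 133.34], [12.68, 142.11], [-81.47, 261.47], [9.98, 163.14], [-165.26, 165.26]. Speed limits (degrees/s): [136.94, 136.94, 180, 180, 180, 180].

INTERFACE

Orientations are given as a 3x3 rotation matrix whose columns are the frame's x, y, z axes.
In Python, from rig import observe, get_image, close_job, hold_point_z gives the robot as it stands. The module is installed in compiled form; this text tells all that it offers.
- The arm moves only by the tool jog_arm, never from a script. Its arguments are lists of equal length, an entry for each row: "travel": the shift along the world's x, y, z in m, a list of three; "dr": the turn, a rotation vector about the world's x, y, z in rad, a list of three. In form: {"travel": [[x, y, z], ...], "dr": [[rx, ry, rz], ...]}. A call has 1 to 20 rows; each row shifts and turns the commanded pose from where the row before left it; what a row does not reach is not made up. A row lasts 1/12 s, in which the tool goes at most 41.7 mm and 7.16 degrees, less where a joint would pass 70% of its speed; a pose out of reach is approached as far as the arm can. A call with a gripper value outside its range is refused whole. "jaw" is the finger opening in m, from 0 to 0.0854, set as the call begins (left out, the last holds). The fingers move at their own pace and stop on an object; "newtons" is the grip in N (left out, the last holds). Time passes only in rows, so rows that do not move let the fingers close. It gives the time, the measured TCP pose, the force and the opening at its end, in the units of the state.
- observe(): the state, without advancing time (a new reading comes with each control period).
- get_image(name): name is "scene" or "top" or "wrist"; returns a dict with "color" (420x560x3 uint8, red, green, blue), "fovy" (degrees; the focal length in pixels is half the picture's height over the tangent of half this angle, whatever the lens; pixels are square), "cx", "cy" (the principal point, pixels), "k1" (the pictures are not rectified: a ray, as slopes to the right and down, at radius r is drawn at 1 + k1 r^2 times it, then the intrinsics apply), "R" (3x3) and "t" (3): a world point X has camera coordinates R X + t. Camera axes: x right, y down, z forward; pixel columns grow to the right and rows downward; lengths in m; the calibration is good to about 2 mm. A picture is of the moment at which its call begins. There is no depth.
- close_job(): hands the job in, once; it reports no verdict.
The state is a dict: "time_s": time; "q": joint angles; "qvel": joint speeds; "joint_efforts": joint torques, N m; "position": TCP position; "tool_rot": TCP orientation; "ft_force": force on the tool from outside, world axes, zero at the start; "wrist_torque": the same for the moment, N m; "grip_width": finger opening in m.
Only numpy, scipy, OpenCV 4.12 (cv2) and the standard library are available. Lean on these libraries where they do the work, as an engineer would, in place of code of your own. Each camera call takes 0.05 s, during which the arm holds its last target.

## Working session

There is one attempt and no reset: what is moved stays moved. The work goes in short steps, Python scripts to look and compute and a tool call to move; the robot and the scene stay as the last step left them, time stands still between calls to the robot, and variables do not carry over. Pictures are saved under pics/ and viewed, and the job is handed in when it is done.

Besides the shell and the picture viewer there is one more tool, called after "Emit:" as a command line: name --argument value ..., lists and objects as JSON in quotes. jog_arm: Moves the arm, as the interface text tells. Its arguments: {"type":"object","properties":{"travel":{"type":"array"},"dr":{"type":"array"},"jaw":{"type":"number"},"newtons":{"type":"number"}},"required":["travel","dr"]}

```bash
mkdir -p pics; cat > h.py <<'E'
import numpy as np, cv2
from rig import observe, get_image
def snap(name, fn):
    im=get_image(name); cv2.imwrite('pics/'+fn+'.png', im['color'][:,:,::-1]); np.save('pics/'+fn+'.npy', im, allow_pickle=True); return im
def load(fn): return np.load('pics/'+fn+'.npy',allow_pickle=True).item()
def K(im):
    f=im['color'].shape[0]/2/np.tan(np.radians(im['fovy'])/2)
    return np.array([[f,0,im['cx']],[0,f,im['cy']],[0,0,1.]])
def proj(im,X):
    X=np.atleast_2d(X); R=np.array(im['R']); c=X@R.T+np.array(im['t']); s=c[:,:2]/c[:,2:]
    r2=(s**2).sum(1,keepdims=True); s=s*(1+im['k1']*r2); k=K(im)
    return s*k[0,0]+k[:2,2]
def ray(im,uv):
    k=K(im); d=(np.asarray(uv,float)-k[:2,2])/k[0,0]; s=d.copy()
    for _ in range(50): s=d/(1+im['k1']*(s@s))
    R=np.array(im['R']); o=-R.T@np.array(im['t']); v=R.T@np.array([s[0],s[1],1.]); return o,v/np.linalg.norm(v)
def onz(im,uv,z):
    o,v=ray(im,uv); return o+v*(z-o[2])/v[2]
def tri(im1,u1,im2,u2):
    o1,a=ray(im1,u1);o2,b=ray(im2,u2)
    s=np.linalg.lstsq(np.c_[a,-b],o2-o1,rcond=None)[0]
    p,q=o1+a*s[0],o2+b*s[1]; return (p+q)/2,np.linalg.norm(p-q)
E
python3 - <<'E'
from h import *
for n in('scene','top','wrist'):
    im=snap(n,n+'0'); R=np.array(im['R']); print(n,im['fovy'],im['cx'],im['cy'],im['k1'],-R.T@np.array(im['t']),R[2])
o=observe(); print(o)
import rig; print(rig.hold_point_z)
E
```

```text
scene 47.23083073306066 276.02835290829074 206.69480507076844 -0.16324640228478426 [ 1.3617825  -0.0129564   0.86444391] [-0.71138199  0.09603048 -0.69621391]
top 47.59734116648516 278.2394389541875 210.52041468237303 0.007131670683066661 [0.38994874 0.0658691  1.28083283] [ 0.15246374  0.0038006  -0.98830176]
wrist 58.47949027870792 282.11400676421954 208.9027249993008 -0.06995974675823945 [ 0.18936408 -0.51967034  0.37303506] [-0.26714081 -0.06081896 -0.96173637]
{'time_s': 0.15, 'q': array([-8.94565838e+01,  2.18333500e+01,  7.43709025e+01,  9.23162610e-04,
        8.38578557e+01, -1.23355830e+01]), 'qvel': array([-0.09261979, -0.06354674, -0.33496461, -0.02793377, -0.0293308 ,
       -0.08797152]), 'joint_efforts': array([-1.17112118e-04, -4.48626208e+01, -2.31345463e+01, -3.28867927e-04,
        3.74169074e-03, -2.75606754e-05]), 'position': array([ 0.12259271, -0.53594799,  0.23086492]), 'tool_rot': array([[ 9.74843343e-01,  2.22891133e-01,  5.73815448e-06],
       [ 2.22890995e-01, -9.74842771e-01,  1.08409495e-03],
       [ 2.47228949e-04, -1.05554376e-03, -9.99999412e-01]]), 'ft_force': array([ 0.38981194, -0.21587437, -0.09667213]), 'wrist_torque': array([-0.00436704,  0.02589516,  0.04952357]), 'grip_width': 0.08561363168389387}
0.0187
```

View pics/scene0.png

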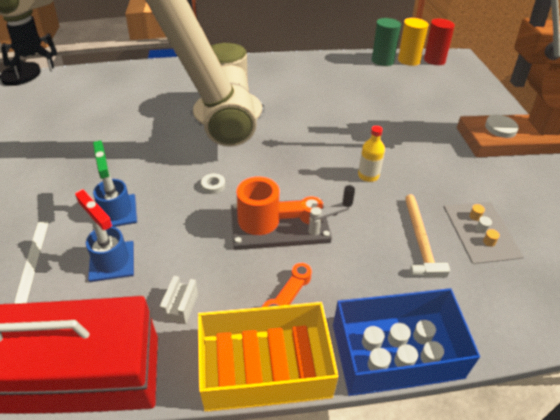

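View pics/top0.png

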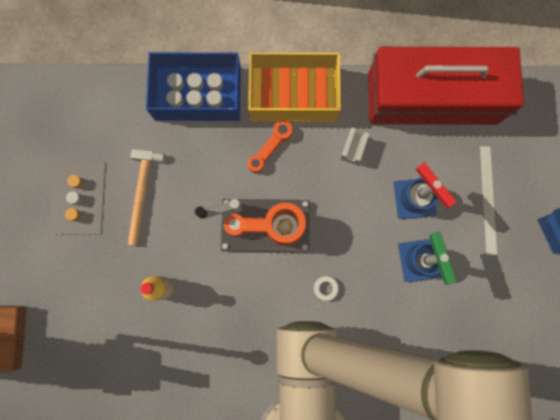

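View pics/wrist0.png

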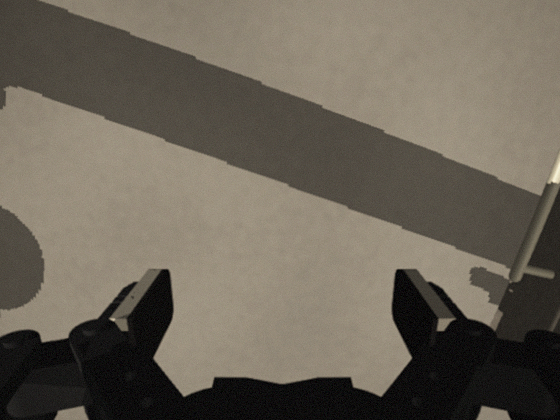

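The scene view shows the fixture (centre 260-330, 180-240), the red extension at (93,210)/(105,250), the green one at (100,160), and the clamp knob at (349,195). In the top view the bore is about (286,225), the knob (201,212) and the red bar (436,185). I'll zoom in on these next.

```bash
python3 - <<'E'
from h import *
def crop(fn,x,y,w,h,s,out):
    a=cv2.imread(f'pics/{fn}.png')[y:y+h,x:x+w]; cv2.imwrite(f'pics/{out}.png',cv2.resize(a,None,fx=s,fy=s,interpolation=cv2.INTER_CUBIC))
crop('top0',190,190,130,75,6,'c1'); crop('top0',385,155,80,75,8,'c2'); crop('scene0',220,165,145,90,5,'c3'); crop('scene0',65,180,80,105,5,'c4')
E
```

```text
(no output)
```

View pics/c1.png

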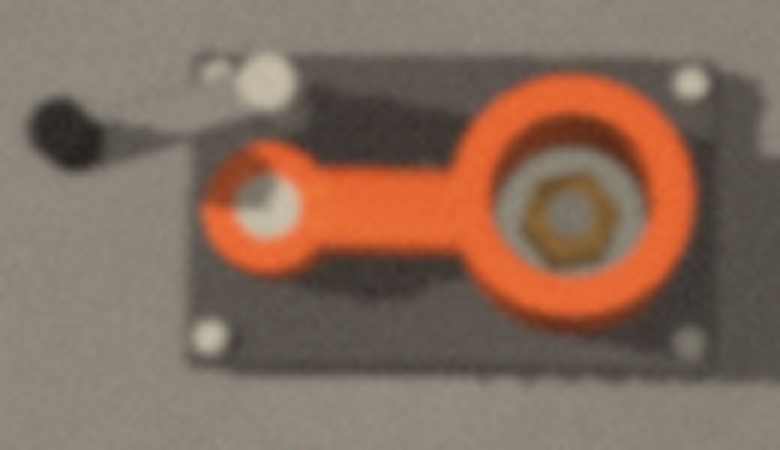

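View pics/c2.png

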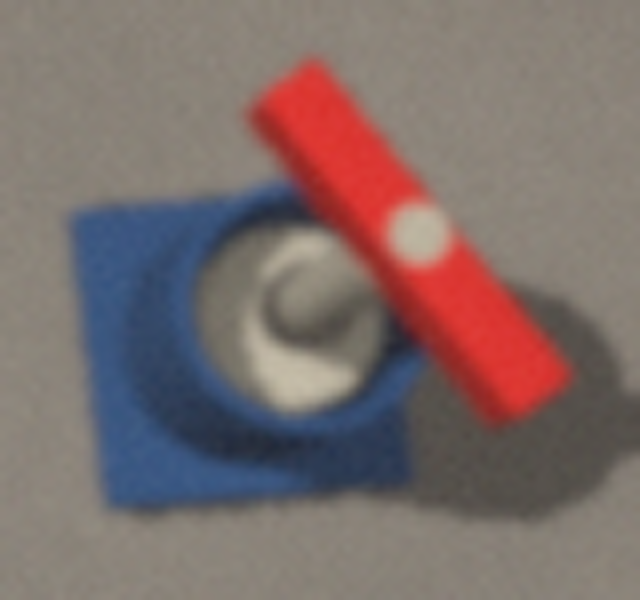

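View pics/c3.png

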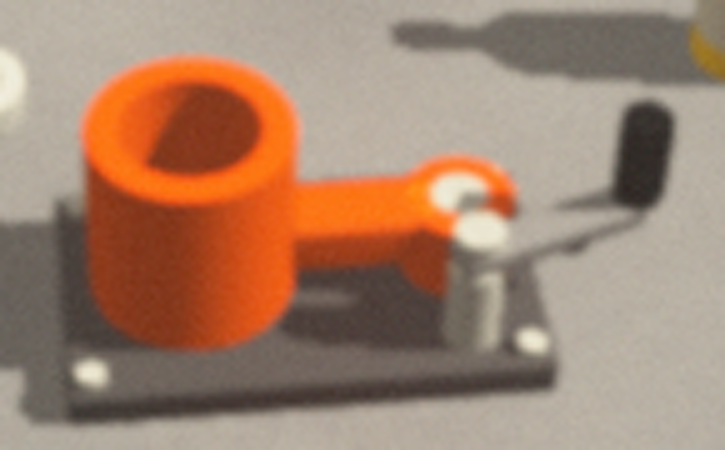

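View pics/c4.png

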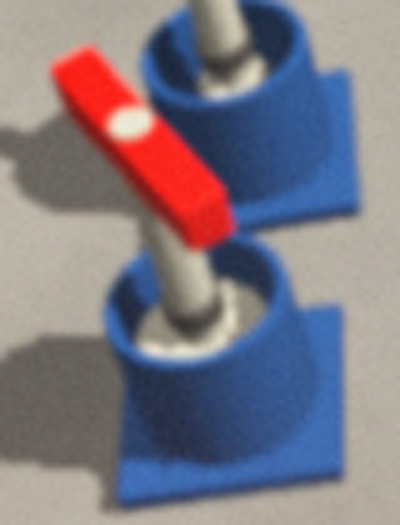

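```bash
cat >> h.py <<'E'
from scipy.optimize import least_squares
def hsv(im): return cv2.cvtColor(im['color'],cv2.COLOR_RGB2HSV)
def biggest(m):
    c,_=cv2.findContours(m.astype(np.uint8),cv2.RETR_EXTERNAL,cv2.CHAIN_APPROX_NONE); return max(c,key=cv2.contourArea)[:,0,:]
E
python3 - <<'E'
from h import *
t=load('top0');s=load('scene0')
H=hsv(t); 
def px(x0,y0,k,u,v): return np.array([x0+(u+.5)/k-.5,y0+(v+.5)/k-.5])
c1=lambda u,v:px(190,190,6,u,v); c3=lambda u,v:px(220,165,5,u,v); c2=lambda u,v:px(385,155,8,u,v); c4=lambda u,v:px(65,180,5,u,v)
# boss rim circle z=.12 from top points outer
def circ(im,pts,z):
    P=np.array([onz(im,p,z)[:2] for p in pts]); r=least_squares(lambda q:np.hypot(*(P-q[:2]).T)-q[2],[*P.mean(0),.05]); return r.x,np.abs(r.fun).max()
print('boss top',circ(t,[c1(572,72),c1(520,87),c1(470,140),c1(640,92),c1(685,145),c1(698,195),c1(455,190)],.12))
print('boss scene',circ(s,[c3(83,135),c3(100,95),c3(190,57),c3(275,85),c3(299,130),c3(190,207),c3(120,185)],.12))
for n,p in dict(ul=(193,57),ur=(712,62),ll=(190,366),lr=(712,378)).items(): print(n,onz(t,c1(*p),.02))
for n,p in dict(ul=(217,72),ur=(690,84),ll=(210,337),lr=(689,343)).items(): print('screw',n,onz(t,c1(*p),.024))
print('pivot top',onz(t,c1(267,80),.105),'scene',onz(s,c3(481,229),.105), tri(t,c1(267,80),s,c3(481,229)))
print('knobtop',onz(t,c1(58,125),.13),'scene',onz(s,c3(650,110),.13))
print('nut',onz(t,c1(571,215),.048))
print('small boss',onz(t,c1(262,203),.065))
print('bar c',onz(t,c2(420,235),.188),'scene',onz(s,c4(130,123),.188),tri(t,c2(420,235),s,c4(130,123)))
h=hsv(t); m=((h[...,0]<6)|(h[...,0]>174))&(h[...,1]>150)&(h[...,2]>100); mm=np.zeros_like(m); mm[155:215,410:465]=m[155:215,410:465]
b=biggest(mm); (c,wh,a)=cv2.minAreaRect(b); bx=cv2.boxPoints((c,wh,a)); W=np.array([onz(t,p,.188) for p in bx]); print(W)
print('holder rim top',circ(t,[c2(300,430),c2(180,300),c2(215,225),c2(275,185),c2(240,395)],.082))
for p in((72,215),(108,505),(410,485)): print('foot',onz(t,c2(*p),.012))
for p in((121,505),(342,475),(345,308)): print('foot s',onz(s,c4(*p),.012 if p[0]>344 else 0.0))
E
```

```text
boss top (array([0.54151475, 0.05197351, 0.04939105]), np.float64(0.0006764562136248528))
boss scene (array([0.54342792, 0.05474568, 0.05009709]), np.float64(0.0014283691185542416))
ul [0.61470187 0.22285877 0.02      ]
ur [ 0.61376161 -0.00976647  0.02      ]
ll [0.47634605 0.22080728 0.02      ]
lr [ 0.47245027 -0.00928684  0.02      ]
screw ul [0.60724928 0.21147742 0.024     ]
screw ur [6.03031910e-01 3.17361572e-04 2.40000000e-02]
screw ll [0.48887202 0.21182487 0.024     ]
screw lr [0.48749342 0.00101306 0.024     ]
pivot top [0.5899759  0.18113452 0.105     ] scene [0.60706497 0.17976752 0.105     ] (array([0.59253146, 0.18301819, 0.09038165]), np.float64(0.0009051094504192922))
knobtop [0.56662222 0.2635241  0.13      ] scene [0.56272799 0.2656239  0.13      ]
nut [0.54094056 0.05339171 0.048     ]
small boss [0.54326282 0.18610918 0.065     ]
bar c [ 0.62358225 -0.30089203  0.188     ] scene [ 0.62338241 -0.30055695  0.188     ] (array([ 0.62352301, -0.30066101,  0.18817326]), np.float64(0.0003284889306322995))
[[ 0.65704754 -0.24881193  0.188     ]
 [ 0.67643454 -0.27184897  0.188     ]
 [ 0.58310038 -0.34447993  0.188     ]
 [ 0.56419397 -0.32157023  0.188     ]]
holder rim top (array([ 0.62357281, -0.3007884 ,  0.04010904]), np.float64(0.0020294856629080316))
foot [ 0.66751025 -0.24228051  0.012     ]
foot [ 0.56807227 -0.25131115  0.012     ]
foot [ 0.57545422 -0.35280063  0.012     ]
foot s [ 0.67396913 -0.34615419  0.        ]
foot s [ 6.65407206e-01 -2.44663533e-01 -1.11022302e-16]
foot s [ 0.57314579 -0.2487415   0.012     ]
```

Both views agree: boss axis at about (0.5425, 0.0534), yaw about 0, pivot at (0.593, 0.183), and the knob at (0.5645, 0.2645), 86 mm from the pivot, so the clamp angle is about 0.33 rad. The bar centre is (0.6235, -0.3007) at z 0.188, with yaw 38°. Next I move above the knob.

Emit:
jog_arm --travel '[[0.017,0.0308,0.001],[0.017,0.0308,0.001],[0.017,0.0308,0.001],[0.017,0.0308,0.001],[0.017,0.0308,0.001],[0.017,0.0308,0.001],[0.017,0.0308,0.001],[0.017,0.0308,0.001],[0.017,0.0308,0.001],[0.017,0.0308,0.001],[0.017,0.0308,0.001],[0.017,0.0308,0.001],[0.017,0.0308,0.001],[0.017,0.0308,0.001],[0.017,0.0308,0.001],[0.017,0.0308,0.001],[0.017,0.0308,0],[0.017,0.0308,0],[0.017,0.0308,0],[0.017,0.0308,0]]' --dr '[[0,0,0.0642],[0,0,0.0642],[0,0,0.0642],[0,0,0.0642],[0,0,0.0642],[0,0,0.0642],[0,0,0.0642],[0,0,0.0642],[0,0,0.0642],[0,0,0.0642],[0,0,0.0642],[0,0,0.0642],[0,0,0.0642],[0,0,0.0642],[0,0,0.0642],[0,0,0.0642],[0,0,0.0642],[0,0,0.0642],[0,0,0.0642],[0,0,0.0642]]' --jaw 0.055

```text
time_s: 1.82
position: [0.463, 0.0818, 0.2472]
tool_rot: [[0.058, 0.998, -0.0], [0.998, -0.058, -0.0], [-0.0, -0.0, -1.0]]
ft_force: [0.7, -0.5, 0.7]
grip_width: 0.055
```

Emit:
jog_arm --travel '[[0.017,0.0308,0],[0.017,0.0308,0],[0.017,0.0308,0],[0.017,0.0308,0],[0.017,0.0308,0],[0.017,0.0308,0],[0,0,0]]' --dr '[[0,0,0.0642],[0,0,0.0642],[0,0,0.0642],[0,0,0.0642],[0,0,0.0642],[0,0,0.0642],[0,0,0]]'

```text
time_s: 2.4
position: [0.5658, 0.269, 0.2455]
tool_rot: [[-0.324, 0.946, -0.001], [0.946, 0.324, 0.001], [0.001, -0.001, -1.0]]
ft_force: [0.0, 0.7, 0.3]
grip_width: 0.0551
```

```bash
python3 - <<'E'
from h import *
o=observe(); print(o['time_s'],o['position'],o['tool_rot'],o['q'],o['ft_force'])
im=snap('wrist','wrist1')
R=np.array(im['R']); print(-R.T@im['t'])
t=snap('top','top1')
E
```

```text
2.4 [0.56584459 0.2690311  0.24553969] [[-3.24209860e-01  9.45984525e-01 -1.11548385e-03]
 [ 9.45984357e-01  3.24210910e-01  9.39131101e-04]
 [ 1.25005552e-03 -7.50754709e-04 -9.99998937e-01]] [ 1.45911914e+01  2.92797992e+01  5.95057223e+01  6.81902753e-02
  9.12627734e+01 -4.32508826e+00] [0.03866113 0.71755002 0.25349504]
[0.54253293 0.33554729 0.38786032]
```

View pics/wrist1.png

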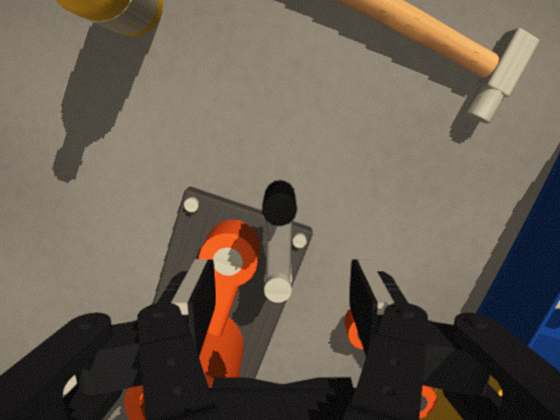

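The wrist view shows the knob at about (280,190), with the clamp arm running down to the pivot at (278,290). I'll cast its top to z 0.13.

```bash
python3 - <<'E'
from h import *
im=load('wrist1'); o=observe(); print(o['position'],o['qvel'])
print('knobtop',onz(im,(281,190),.13), 'pivot',onz(im,(277,288),.09), 'sboss hole',onz(im,(230,258),.065))
print(proj(im,[[.5645,.2645,.13],[.5934,.183,.09],[.5658,.269,.13]]))
E
```

```text
[0.56453908 0.2654941  0.24620329] [-1.78611479 -2.00346678  1.90740256 -0.22502158 -0.16954506  0.132371  ]
knobtop [0.56078772 0.27888886 0.13      ] pivot [0.58889099 0.18524851 0.09      ] sboss hole [0.5414186  0.18775202 0.065     ]
[[279.40540131 210.20137923]
 [281.01717934 291.64936458]
 [283.16783395 205.03042612]]
```

The wrist view agrees with the measured knob: its top face projects to (279,210). I'll descend around it and grip.

Emit:
jog_arm --travel '[[0,0,-0.026],[0,0,-0.026],[0,0,-0.026],[0,0,-0.026],[0,0,-0.026],[0,0,-0.026],[0,0,0],[0,0,0]]' --dr '[[0,0,0],[0,0,0],[0,0,0],[0,0,0],[0,0,0],[0,0,0],[0,0,0],[0,0,0]]'

```text
time_s: 3.17
position: [0.5642, 0.2637, 0.0913]
tool_rot: [[-0.316, 0.949, -0.002], [0.949, 0.316, -0.001], [0.0, -0.002, -1.0]]
ft_force: [-0.1, 0.0, 0.2]
grip_width: 0.0548
```

Emit:
jog_arm --travel '[[0,0,0],[0,0,0],[0,0,0],[0,0,0],[0,0,0],[0,0,0]]' --dr '[[0,0,0],[0,0,0],[0,0,0],[0,0,0],[0,0,0],[0,0,0]]' --jaw 0.015 --newtons 25

```text
time_s: 3.67
position: [0.5654, 0.2647, 0.0934]
tool_rot: [[-0.317, 0.948, 0.003], [0.948, 0.317, 0.0], [-0.001, 0.003, -1.0]]
ft_force: [-0.5, -0.5, 7.9]
grip_width: 0.0254
```

```bash
python3 -c "
import numpy as np
th=np.radians(19.0+np.arange(19)*4.0); P=.085*np.c_[-np.sin(th),np.cos(th)]
print(np.round(np.diff(P,axis=0),4).tolist(),np.radians(4))"
```

```text
[[-0.0055, -0.0021], [-0.0054, -0.0025], [-0.0052, -0.0029], [-0.005, -0.0032], [-0.0047, -0.0036], [-0.0045, -0.0039], [-0.0042, -0.0042], [-0.0039, -0.0045], [-0.0036, -0.0047], [-0.0032, -0.005], [-0.0029, -0.0052], [-0.0025, -0.0054], [-0.0021, -0.0055], [-0.0017, -0.0057], [-0.0013, -0.0058], [-0.0009, -0.0059], [-0.0005, -0.0059], [-0.0001, -0.0059]] 0.06981317007977318
```

Emit:
jog_arm --travel '[[-0.0055,-0.0021,0],[-0.0054,-0.0025,0],[-0.0052,-0.0029,0],[-0.005,-0.0032,0],[-0.0047,-0.0036,0],[-0.0045,-0.0039,0],[-0.0042,-0.0042,0],[-0.0039,-0.0045,0],[-0.0036,-0.0047,0],[-0.0032,-0.005,0],[-0.0029,-0.0052,0],[-0.0025,-0.0054,0]]' --dr '[[0,0,0.0698],[0,0,0.0698],[0,0,0.0698],[0,0,0.0698],[0,0,0.0698],[0,0,0.0698],[0,0,0.0698],[0,0,0.0698],[0,0,0.0698],[0,0,0.0698],[0,0,0.0698],[0,0,0.0698]]'

```text
time_s: 4.67
position: [0.513, 0.2184, 0.0934]
tool_rot: [[-0.919, 0.395, 0.0], [0.395, 0.919, 0.002], [0.001, 0.002, -1.0]]
ft_force: [-9.2, 3.9, 13.3]
grip_width: 0.0254
```

Emit:
jog_arm --travel '[[-0.0021,-0.0055,0],[-0.0017,-0.0057,0],[-0.0013,-0.0058,0],[-0.0009,-0.0059,0],[0,0,0],[0,0,0]]' --dr '[[0,0,0.0698],[0,0,0.0698],[0,0,0.0698],[0,0,0.0698],[0,0,0],[0,0,0]]'

```text
time_s: 5.17
position: [0.506, 0.1951, 0.0933]
tool_rot: [[-0.992, 0.13, -0.002], [0.13, 0.992, 0.001], [0.003, 0.001, -1.0]]
ft_force: [-14.5, 3.0, 17.1]
grip_width: 0.0255
```

Emit:
jog_arm --travel '[[-0.001,-0.004,-0.001],[-0.001,-0.004,-0.001],[0,-0.003,0],[0,-0.002,0],[0,0,0],[0,0,0]]' --dr '[[0,0,0.06],[0,0,0.05],[0,0,0.02],[0,0,0],[0,0,0],[0,0,0]]'

```text
time_s: 5.67
position: [0.5056, 0.1834, 0.0929]
tool_rot: [[-1.0, -0.0, 0.003], [-0.0, 1.0, 0.003], [-0.003, 0.003, -1.0]]
ft_force: [-11.4, 8.7, 26.2]
grip_width: 0.0257
```

Emit:
jog_arm --travel '[[0,-0.002,0.002],[0,-0.002,0.001],[0,0,0],[0,0,0]]' --dr '[[0,0,0],[0,0,0],[0,0,0],[0,0,0]]'

```text
time_s: 6.0
position: [0.5055, 0.1832, 0.0931]
tool_rot: [[-1.0, 0.0, 0.001], [0.0, 1.0, 0.01], [-0.001, 0.01, -1.0]]
ft_force: [-1.4, 34.6, -3.0]
grip_width: 0.0252
```

```bash
python3 - <<'E'
from h import *
t=snap('top','top2');o=observe();print(o['position'],o['ft_force'],o['wrist_torque'])
s=snap('scene','scene2')
a=t['color'][185:265,185:325,::-1];a=cv2.resize(a,None,fx=5,fy=5,interpolation=3)
cv2.imwrite('pics/c5.png',a)
a=s['color'][120:255,200:380,::-1];a=cv2.resize(a,None,fx=4,fy=4,interpolation=3)
cv2.imwrite('pics/c6.png',a)
E
```

```text
[0.50551148 0.18316218 0.09308344] [-1.78905656 34.45745358 -2.25170831] [4.7049884  0.15587298 0.1186266 ]
```

View pics/c6.png

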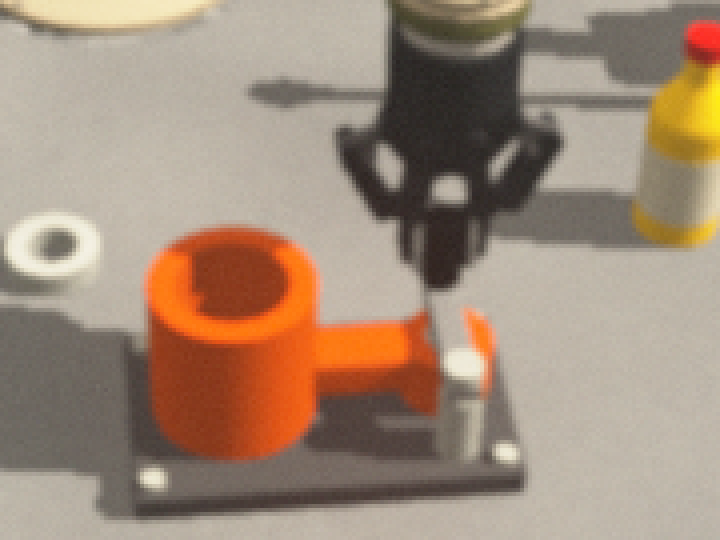

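The scene view shows the clamp arm across the small boss. The reaction is 34.6 N with no further movement and y = 0.183 equals the pivot's y, so it is on its stop. I'll relax the load, open, and lift.

Emit:
jog_arm --travel '[[0,0.0015,0],[0,0.001,0],[0,0,0]]' --dr '[[0,0,0],[0,0,0],[0,0,0]]'

```text
time_s: 6.35
position: [0.5055, 0.1833, 0.0931]
tool_rot: [[-1.0, -0.0, 0.001], [-0.0, 1.0, 0.005], [-0.001, 0.005, -1.0]]
ft_force: [-2.2, 18.6, -0.7]
grip_width: 0.0255
```

Emit:
jog_arm --travel '[[0,0,0],[0,0,0],[0,0,0],[0,0,0],[0,0,0]]' --dr '[[0,0,0],[0,0,0],[0,0,0],[0,0,0],[0,0,0]]' --jaw 0.055

```text
time_s: 6.77
position: [0.5061, 0.1798, 0.0925]
tool_rot: [[-1.0, 0.001, 0.0], [0.001, 1.0, -0.0], [-0.0, -0.0, -1.0]]
ft_force: [0.3, -0.9, 0.2]
grip_width: 0.055
```

Emit:
jog_arm --travel '[[0,0,0.027],[0,0,0.027],[0,0,0.027],[0.0023,-0.0125,0],[0.0023,-0.0125,0],[0.0023,-0.0125,0],[0.0023,-0.0125,0],[0.0023,-0.0125,0],[0.0023,-0.0125,0],[0.0023,-0.0125,0],[0.0023,-0.0125,0],[0.0023,-0.0125,0],[0.0023,-0.0125,0],[0.0023,-0.0125,0],[0.0023,-0.0125,0],[0.0023,-0.0125,0],[0.0023,-0.0125,0],[0.0023,-0.0125,0],[0.0023,-0.0125,0]]' --dr '[[0,0,0],[0,0,0],[0,0,0],[0,0,-0.0982],[0,0,-0.0982],[0,0,-0.0982],[0,0,-0.0982],[0,0,-0.0982],[0,0,-0.0982],[0,0,-0.0982],[0,0,-0.0982],[0,0,-0.0982],[0,0,-0.0982],[0,0,-0.0982],[0,0,-0.0982],[0,0,-0.0982],[0,0,-0.0982],[0,0,-0.0982],[0,0,-0.0982]]'

```text
time_s: 8.35
position: [0.5428, -0.0208, 0.1734]
tool_rot: [[0.006, 1.0, -0.0], [1.0, -0.006, -0.0], [-0.0, -0.0, -1.0]]
ft_force: [0.8, 0.3, 0.6]
grip_width: 0.0554
```

Emit:
jog_arm --travel '[[0,0,0],[0,0,0],[0,0,0]]' --dr '[[0,0,0],[0,0,0],[0,0,0]]'

```text
time_s: 8.6
position: [0.5426, -0.0195, 0.1733]
tool_rot: [[-0.002, 1.0, -0.0], [1.0, 0.002, 0.0], [0.0, -0.0, -1.0]]
ft_force: [0.9, 0.7, 0.9]
grip_width: 0.055
```

```bash
python3 - <<'E'
from h import *
w=snap('wrist','wrist2');t=snap('top','top3');o=observe();print(o['position'],o['q'],o['qvel'])
R=np.array(w['R']); print(-R.T@w['t'])
E
```

```text
[ 0.54262468 -0.01924713  0.17338046] [-1.45327682e+01  2.39288267e+01  8.10476326e+01  7.25357425e-03
  7.50285190e+01 -1.46082075e+01] [-0.03135103  0.06936513 -0.0518129  -0.02427851 -0.04192442  0.45308084]
[0.54156424 0.05086804 0.31556619]
```

View pics/wrist2.png

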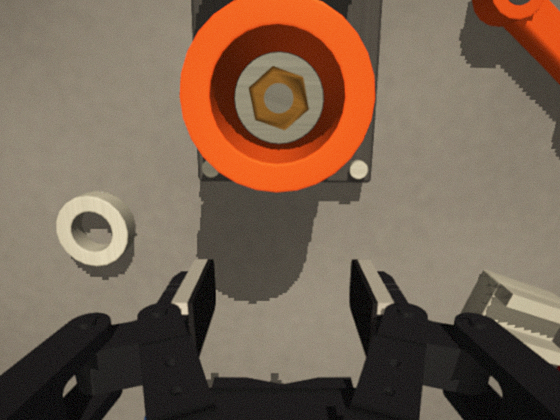

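View pics/top3.png

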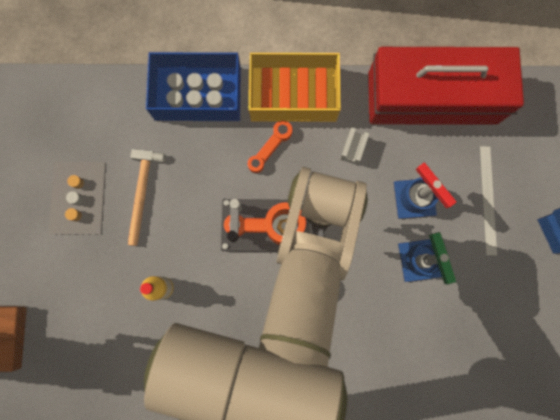

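The wrist view has the nut at about (279,97) with six clear corners. The top view shows the clamp closed, with the knob at (232,237). Now I'll measure the nut's angle and the bore centre.

```bash
python3 - <<'E'
from h import *
w=load('wrist2'); H=hsv(w); 
m=(H[...,0]>8)&(H[...,0]<28)&(H[...,1]>110)&(H[...,2]<215); z=np.zeros_like(m); z[55:142,235:325]=m[55:142,235:325]
# exclude orange wall
a=cv2.resize(w['color'][40:150,225:335,::-1],None,fx=7,fy=7,interpolation=3)
k=z.astype(np.uint8); k=cv2.morphologyEx(k,cv2.MORPH_OPEN,np.ones((3,3)))
n,lab,st,ce=cv2.connectedComponentsWithStats(k); print(st[1:],ce[1:])
i=lab[97,262] ; c=biggest(lab==i); print(len(c),cv2.contourArea(c))
for zz in(.035,.048,.041):
  P=np.array([onz(w,p,zz)[:2] for p in c])
  (cc,r)=cv2.minEnclosingCircle(P.astype(np.float32)*1000); 
  M=cv2.moments((P*1e6).astype(np.int32)); ctr=np.array([M['m10'],M['m01']])/M['m00']/1e6
  d=P-ctr; ang=np.arctan2(d[:,1],d[:,0]); rr=np.hypot(*d.T)
  o=np.argsort(ang); g=np.linspace(-np.pi,np.pi,720,endpoint=False); rg=np.interp(g,ang[o],rr[o],period=2*np.pi)
  f=(rg*np.exp(-6j*g)).mean(); print(zz,ctr,'corner deg mod60',np.degrees(-np.angle(f))/6,'r',rr.min(),rr.max(),abs(f))
cv2.drawContours(a,[((c-[225,40])*7+3).astype(np.int32)],-1,(255,0,0),1); cv2.imwrite('pics/c7.png',a)
# bore floor (grey) circle & boss outer
def fit(P):
    r=least_squares(lambda q:np.hypot(*(P-q[:2]).T)-q[2],[*P.mean(0),.05],loss='soft_l1',f_scale=.0005); return r.x,np.abs(r.fun).mean()
om=(H[...,0]<14)&(H[...,1]>180)&(H[...,2]>150); oc=biggest(om&(np.arange(560)[None]<400)); 
sel=oc[(oc[:,1]>25)]; P=np.array([onz(w,p,.12)[:2] for p in sel]); print('boss',fit(P))
E
```

```text
[[ 250   67   58   63 1965]] [[278.74249364  97.75521628]]
170 2576.0
0.035 [0.53894262 0.05374958] corner deg mod60 -18.947561645149175 r 0.01908517314667952 0.02241984972949041 0.0005830896330844237
0.048 [0.53906394 0.05361607] corner deg mod60 -18.94756040732079 r 0.018201010201111367 0.021381060330517072 0.0005560724559892823
0.041 [0.5389986  0.05368802] corner deg mod60 -18.947561254666045 r 0.018677107685487682 0.0219404709025437 0.0005706202927985253
boss (array([0.53892742, 0.05382329, 0.04893375]), np.float64(0.00014971709804911714))
```

View pics/c7.png

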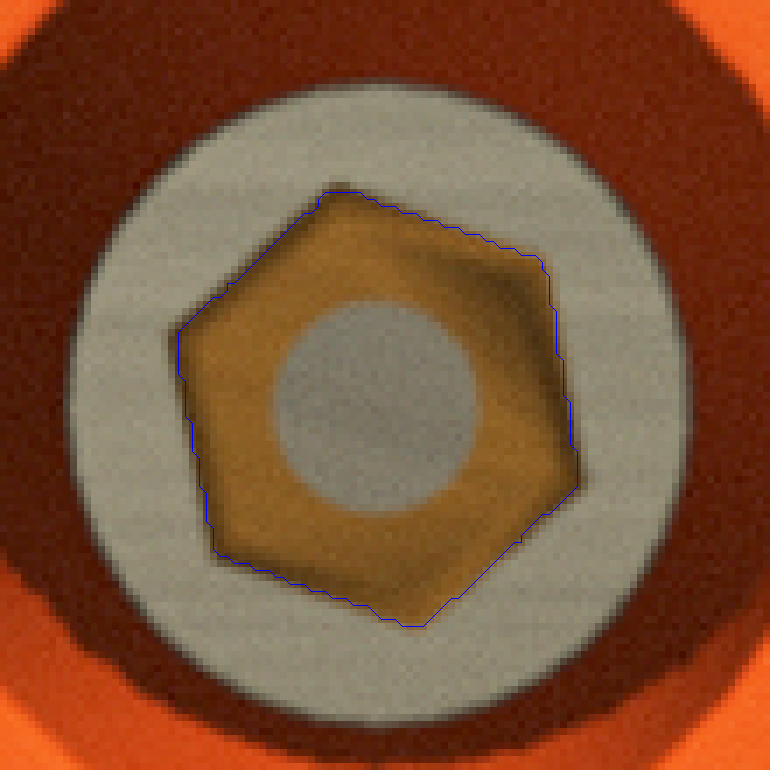

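Nut corners lie at -19° mod 60 in world axes. That puts the nut at about 0.33 rad, so about 1.07 rad remain. With the bar at 38°, only about 3° of turn is needed to align. I'll move above the red bar.

Emit:
jog_arm --travel '[[0,0,0.025],[0.0081,-0.0282,0.006],[0.0081,-0.0282,0.006],[0.0081,-0.0282,0.006],[0.0081,-0.0282,0.006],[0.0081,-0.0282,0.006],[0.0081,-0.0282,0.006],[0.0081,-0.0282,0.006],[0.0081,-0.0282,0.006],[0.0081,-0.0282,0.006],[0.0081,-0.0282,0.006],[0,0,0],[0,0,0],[0,0,0]]' --dr '[[0,0,0],[0,0,-0.0909],[0,0,-0.0909],[0,0,-0.0909],[0,0,-0.0909],[0,0,-0.0909],[0,0,-0.0909],[0,0,-0.0909],[0,0,-0.0909],[0,0,-0.0909],[0,0,-0.0909],[0,0,0],[0,0,0],[0,0,0]]'

```text
time_s: 9.87
position: [0.6238, -0.3009, 0.258]
tool_rot: [[0.788, 0.616, -0.001], [0.616, -0.788, 0.001], [0.0, -0.001, -1.0]]
ft_force: [1.1, 0.8, -0.1]
grip_width: 0.0546
```

```bash
python3 - <<'E'
from h import *
w=snap('wrist','wrist3');o=observe();print(o['time_s'],o['position'],o['tool_rot'][:,1],o['q'])
print(proj(w,[[.6235,-.3007,.188]]))
H=hsv(w); m=((H[...,0]<6)|(H[...,0]>174))&(H[...,1]>150)&(H[...,2]>100)
b=biggest(m); bx=cv2.boxPoints(cv2.minAreaRect(b)); print(bx); print(np.array([onz(w,p,.188) for p in bx]))
E
```

```text
9.9167 [ 0.62383302 -0.30057658  0.25824823] [ 6.15622541e-01 -7.88040843e-01 -7.19100950e-04] [-3.54997328e+01  3.65516944e+01  4.42840372e+01  1.22723826e-02
  9.92036507e+01  1.65050453e+01]
[[283.52791289 223.15562045]]
[[258.0119  310.6556 ]
 [264.59625 119.71022]
 [302.48224 121.01663]
 [295.8979  311.96204]]
[[ 0.56690498 -0.32420724  0.188     ]
 [ 0.66440291 -0.25540117  0.188     ]
 [ 0.67674747 -0.27235861  0.188     ]
 [ 0.58112973 -0.34394923  0.188     ]]
```

View pics/wrist3.png

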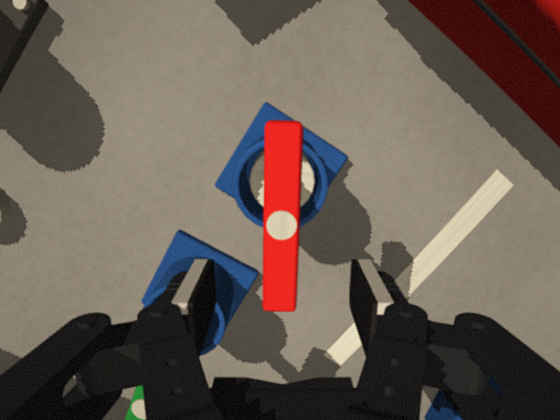

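The bar sits between the fingers with its centre at (282,226), against a predicted (283,223). The green bar's end shows at (140,405), so I'll check its clearance from the left finger.

```bash
python3 - <<'E'
from h import *
w=load('wrist3');t=load('top0')
print(onz(w,(140,408),.188), onz(w,(282,226),.188))
H=hsv(t); m=(H[...,0]>40)&(H[...,0]<85)&(H[...,1]>120); z=np.zeros_like(m); z[220:295,420:470]=m[220:295,420:470]
b=biggest(z); bx=cv2.boxPoints(cv2.minAreaRect(b)); G=np.array([onz(t,p,.188)[:2] for p in bx]); print(G)
T=np.array([[.788,.616],[.616,-.788]]); print((G-[.6235,-.3007])@T)
E
```

```text
[ 0.44934034 -0.30572668  0.188     ] [ 0.62153498 -0.3010811   0.188     ]
[[ 0.44361072 -0.29323379]
 [ 0.45098956 -0.31707596]
 [ 0.40031357 -0.3302469 ]
 [ 0.39303158 -0.30656753]]
[[-0.13715357 -0.11669518]
 [-0.14602582 -0.09336218]
 [-0.19407179 -0.11419989]
 [-0.18522352 -0.13734493]]
```

Green stays more than 60 mm off in the tool's x, so it is clear. Descending to grip.

Emit:
jog_arm --travel '[[0,0,-0.02],[0,0,-0.02],[0,0,-0.02],[0,0,-0.02],[0,0,-0.02],[0,0,0],[0,0,0]]' --dr '[[0,0,0],[0,0,0],[0,0,0],[0,0,0],[0,0,0],[0,0,0],[0,0,0]]'

```text
time_s: 10.5
position: [0.6237, -0.3007, 0.1583]
tool_rot: [[0.789, 0.615, -0.001], [0.615, -0.789, 0.001], [-0.0, -0.002, -1.0]]
ft_force: [0.2, 0.1, -0.2]
grip_width: 0.0549
```

Emit:
jog_arm --travel '[[0,0,0],[0,0,0],[0,0,0],[0,0,0],[0,0,0],[0,0,0],[0,0,0]]' --dr '[[0,0,0],[0,0,0],[0,0,0],[0,0,0],[0,0,0],[0,0,0],[0,0,0]]' --jaw 0.01 --newtons 80

```text
time_s: 11.08
position: [0.6242, -0.3019, 0.1601]
tool_rot: [[0.789, 0.614, 0.002], [0.614, -0.789, -0.001], [0.001, 0.002, -1.0]]
ft_force: [-1.4, 2.5, 7.4]
grip_width: 0.0209
```

```bash
python3 - <<'E'
from h import *
o=observe();print(o['time_s'],o['position'],o['tool_rot'],o['ft_force'],o['wrist_torque'],o['grip_width'])
E
```

```text
11.0833 [ 0.62420448 -0.301895    0.16013073] [[ 0.78944261  0.61382028  0.00224547]
 [ 0.61382345 -0.78944251 -0.00114099]
 [ 0.00107231  0.00227906 -0.99999683]] [-1.40731587  2.46775641  7.43005452] [0.35765942 0.14859474 0.00129442] 0.02085691427478053
```

Emit:
jog_arm --travel '[[0,0,0.005],[0,0,0.01],[0,0,0.015],[0,0,0.018],[0,0,0.018],[0,0,0.018],[0,0,0.018],[0,0,0.018],[0,0,0.018],[0,0,0.006],[0,0,0],[0,0,0]]' --dr '[[0,0,0],[0,0,0],[0,0,0],[0,0,0],[0,0,0],[0,0,0],[0,0,0],[0,0,0],[0,0,0],[0,0,0],[0,0,0],[0,0,0]]'

```text
time_s: 12.08
position: [0.6236, -0.3019, 0.3013]
tool_rot: [[0.79, 0.614, -0.001], [0.614, -0.79, 0.001], [-0.0, -0.002, -1.0]]
ft_force: [-0.0, -1.2, -7.2]
grip_width: 0.0209
```

```bash
python3 - <<'E'
from h import *
o=observe();print(o['time_s'],o['position'],o['tool_rot'],o['ft_force'],o['wrist_torque'],o['grip_width'],o['q'])
s=snap('scene','scene4'); w=snap('wrist','wrist4');snap('top','top4')
E
```

```text
12.0833 [ 0.62362705 -0.30190046  0.30125389] [[ 7.89662932e-01  6.13539409e-01 -1.35930229e-03]
 [ 6.13540715e-01 -7.89662524e-01  9.43135343e-04]
 [-4.94739373e-04 -1.57874632e-03 -9.99998631e-01]] [-0.03289747 -1.23156361 -7.18473966] [-0.03082175  0.00237362  0.02078818] 0.02091145693269903 [-3.55951004e+01  3.62601471e+01  3.80713536e+01 -1.44523908e-03
  1.05763282e+02  1.65585626e+01]
```

View pics/scene4.png

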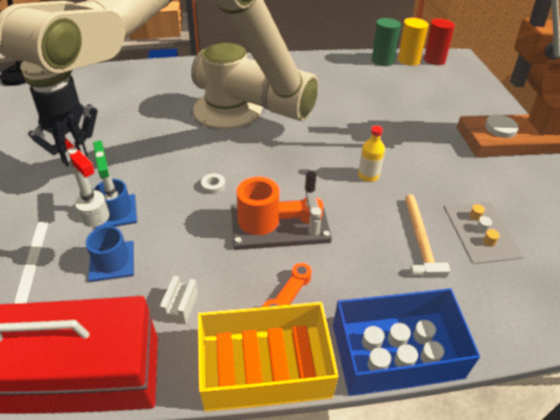

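View pics/wrist4.png

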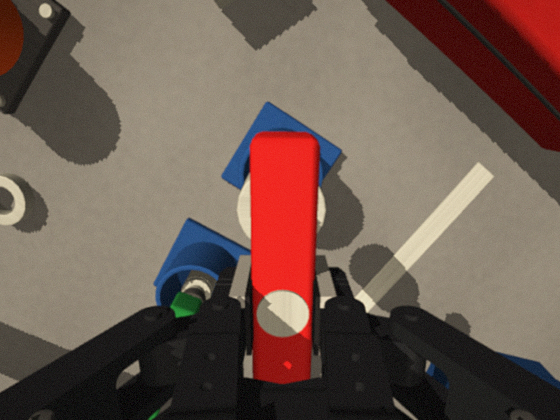

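```bash
python3 - <<'E'
from h import *
w=load('wrist4');s=load('scene4');t=load('top4');w2=load('wrist2')
o=observe();Rt=np.array(o['tool_rot']);p=np.array(o['position'])
X=onz(w,(282,312),.329); print(X, Rt.T@(X-p))
print(proj(w,[p+Rt@[0,0,-.028]]))
print('scene/ top predicted bar top, socket mouth', proj(s,[p+[0,0,.028],p+[0,0,.028-.176]]),proj(t,[p+[0,0,.028],p+[0,0,.028-.176]]))
for n,x,y in(('scene4',50,120),('top4',390,140)):
    a=cv2.imread(f'pics/{n}.png')[y:y+120,x:x+110]; cv2.imwrite(f'pics/z_{n}.png',cv2.resize(a,None,fx=5,fy=5,interpolation=3))
E
```

```text
[ 0.62268952 -0.30095513  0.329     ] [-0.00018344 -0.00130422 -0.02835367]
[[285.77699913 310.98445875]]
scene/ top predicted bar top, socket mouth [[ 71.9316813  150.25529618]
 [ 94.13859516 216.33295926]] [[460.00627069 169.66954369]
 [432.65520569 186.99198745]]
```

View pics/z_scene4.png

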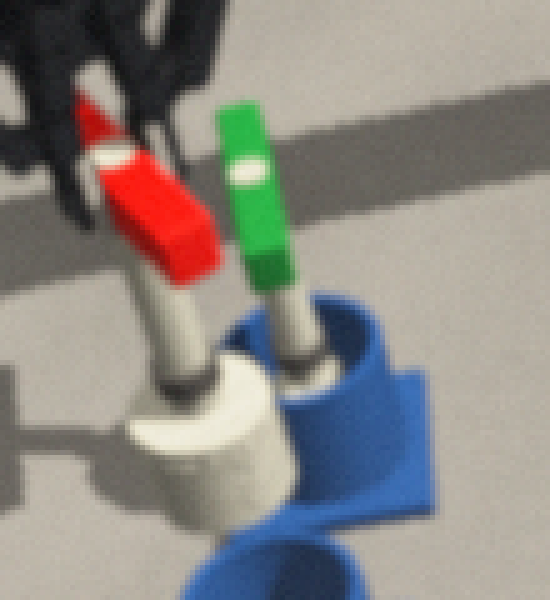

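View pics/z_top4.png

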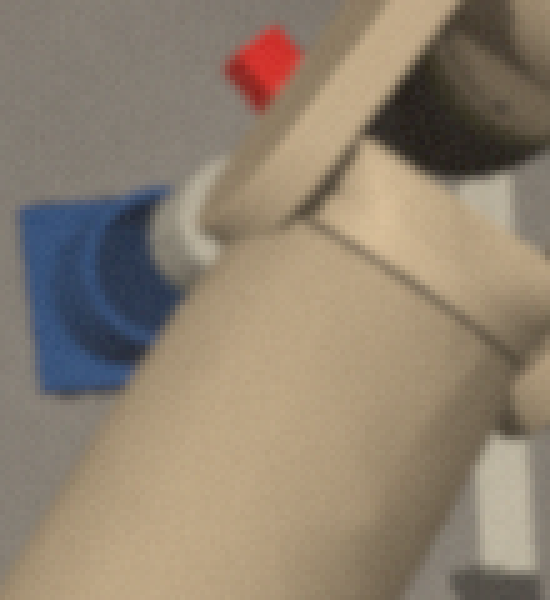

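The scene view shows the extension held upright: shaft/socket junction at (87.6,197), predicted (88.1,198.3). I'll carry it above the bore and turn +3°.

Emit:
jog_arm --travel '[[-0.002,0.01,0],[-0.0058,0.0246,0],[-0.0058,0.0246,0],[-0.0058,0.0246,0],[-0.0058,0.0246,0],[-0.0058,0.0246,0],[-0.0058,0.0246,0],[-0.0058,0.0246,0],[-0.0058,0.0246,0],[-0.0058,0.0246,0],[-0.0058,0.0246,0],[-0.0058,0.0246,0],[-0.0058,0.0246,0],[-0.0058,0.0246,0],[-0.0058,0.0246,0],[-0.004,0.011,0],[0,0,0],[0,0,0],[0,0,0],[0,0,0]]' --dr '[[0,0,0],[0,0,0.004],[0,0,0.004],[0,0,0.004],[0,0,0.004],[0,0,0.004],[0,0,0.004],[0,0,0.004],[0,0,0.004],[0,0,0.004],[0,0,0.004],[0,0,0.004],[0,0,0.004],[0,0,0.004],[0,0,0.003],[0,0,0],[0,0,0],[0,0,0],[0,0,0],[0,0,0]]'

```text
time_s: 13.9
position: [0.5368, 0.0626, 0.3021]
tool_rot: [[0.755, 0.655, -0.0], [0.655, -0.755, -0.0], [-0.0, -0.0, -1.0]]
ft_force: [1.1, 0.8, -6.9]
grip_width: 0.0209
```

```bash
python3 - <<'E'
from h import *
s=snap('scene','scene5'); w=snap('wrist','wrist5');t=snap('top','top5')
o=observe();print(o['time_s'],o['position'],o['tool_rot'][:,1],o['ft_force'],o['q'])
p=np.array(o['position'])
print(proj(s,[p+[0,0,.028-.176],[.541,.0535,.12]]))
a=s['color'][70:250,190:370,::-1]; cv2.imwrite('pics/c8.png',cv2.resize(a,None,fx=3.3,fy=3.3,interpolation=3))
E
```

```text
14.05 [0.53677772 0.06278451 0.30217313] [ 6.55285053e-01 -7.55381688e-01 -6.92700371e-05] [ 0.06855348  0.2438754  -7.27851435] [-5.88348574e+00  1.85352306e+01  6.76875631e+01 -5.20971672e-03
  9.37875260e+01  4.31749024e+01]
[[261.08125533 177.09520444]
 [257.34780256 189.79563717]]
```

View pics/c8.png

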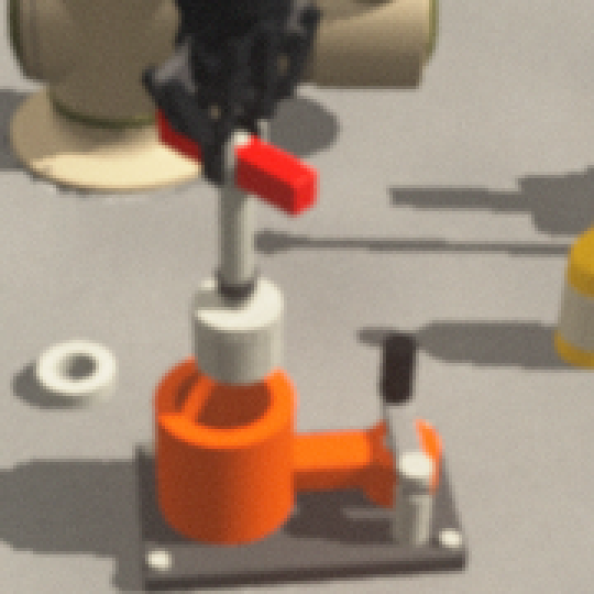

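View pics/wrist5.png

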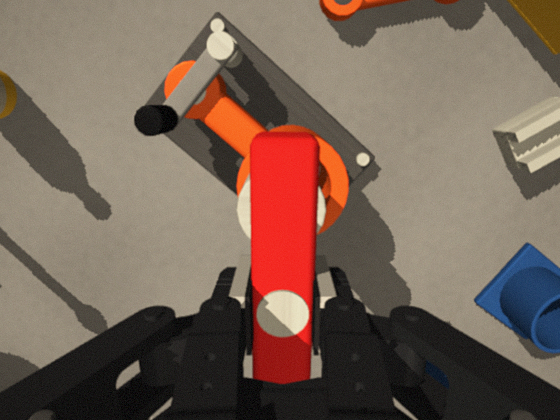

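My row sum overshot y by 9 mm. I'll correct, lower to just above the mouth and check the alignment.

Emit:
jog_arm --travel '[[0.0042,-0.0093,0],[0,0,-0.011],[0,0,-0.01],[0,0,0],[0,0,0],[0,0,0]]' --dr '[[0,0,0],[0,0,0],[0,0,0],[0,0,0],[0,0,0],[0,0,0]]'

```text
time_s: 14.55
position: [0.5412, 0.0538, 0.282]
tool_rot: [[0.755, 0.656, 0.001], [0.656, -0.755, -0.0], [0.001, 0.001, -1.0]]
ft_force: [0.7, -0.7, -6.7]
grip_width: 0.021
```

```bash
python3 - <<'E'
from h import *
s=snap('scene','scene6'); w=snap('wrist','wrist6');t=snap('top','top6')
o=observe();print(o['time_s'],o['position'],o['tool_rot'][:,2],o['ft_force'])
p=np.array(o['position'])
print(proj(s,[p+[0,0,.028-.176],[.541,.0535,.12]]))
a=s['color'][130:240,220:310,::-1]; cv2.imwrite('pics/c9.png',cv2.resize(a,None,fx=6,fy=6,interpolation=3)[:600])
a=t['color'][185:265,240:330,::-1]; cv2.imwrite('pics/c10.png',cv2.resize(a,None,fx=6,fy=6,interpolation=3))
E
```

```text
14.7 [0.54104199 0.05405143 0.28194342] [ 1.16374340e-03 -1.94644131e-04 -9.99999304e-01] [-0.03860828 -0.94145908 -7.1008107 ]
[[257.51856478 185.2725091 ]
 [257.34780256 189.79563717]]
```

View pics/c9.png

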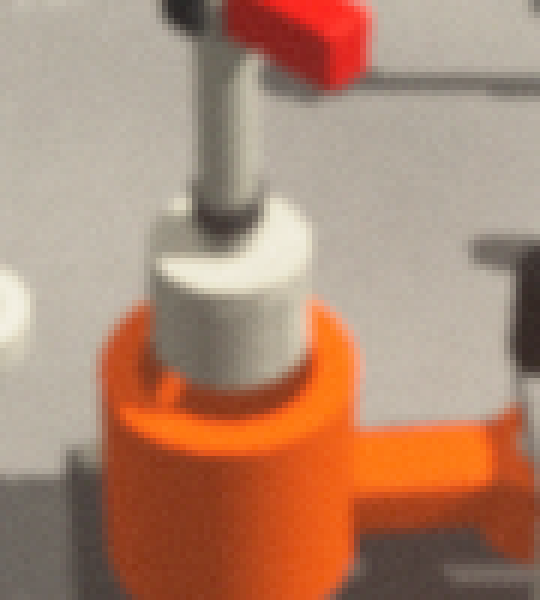

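View pics/c10.png

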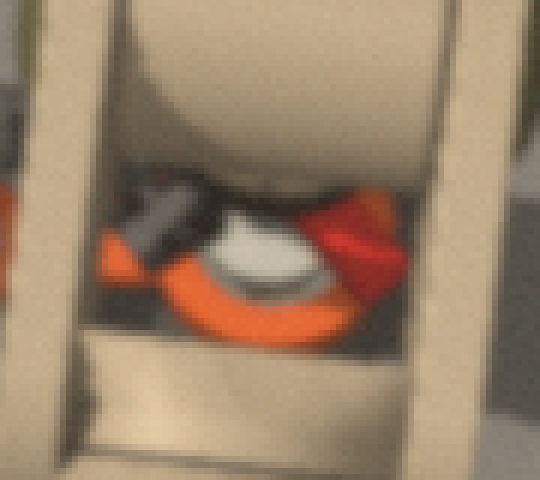

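View pics/wrist6.png

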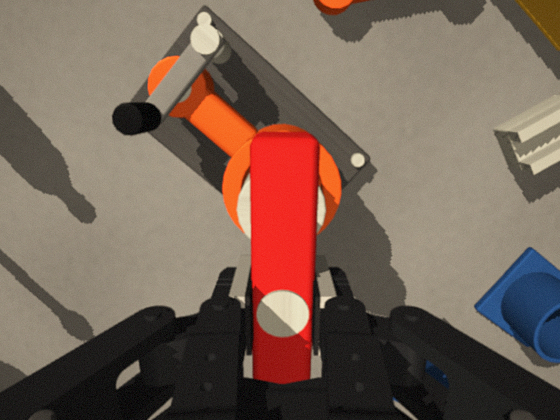

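```bash
python3 - <<'E'
from h import *
s=load('scene6');p=np.array([.5410,.0540,.2819-.148])
th=np.radians(np.arange(0,360,5)); 
c=proj(s,np.c_[p[0]+.03*np.cos(th),p[1]+.03*np.sin(th),0*th+p[2]]); i=c[:,1].argmax(); print('pred socket lowest',c[i], 'lr',c[:,0].min(),c[:,0].max())
for x in(.541,.5434):
  c=proj(s,np.c_[x+.05*np.cos(th),.0535+.05*np.sin(th),0*th+.12]); print('boss outer lowest',c[c[:,1].argmax()],c[:,0].min(),c[:,0].max(),'top',c[:,1].min())
g=s['color'].astype(int); 
for col in(256,258,260): print(col,[tuple(g[r,col]) for r in range(190,208)])
E
```

```text
pred socket lowest [257.5521926  194.15260786] lr 244.38375934983372 270.59506275836196
boss outer lowest [257.44207014 204.81179257] 235.6824218138341 278.9845340645871 top 175.73484054073214
boss outer lowest [257.54069441 205.55408929] 235.7435268401716 279.1131254527632 top 176.385709638453
256 [(np.int64(118), np.int64(109), np.int64(97)), (np.int64(117), np.int64(107), np.int64(99)), (np.int64(118), np.int64(109), np.int64(96)), (np.int64(119), np.int64(105), np.int64(93)), (np.int64(128), np.int64(98), np.int64(80)), (np.int64(135), np.int64(75), np.int64(53)), (np.int64(138), np.int64(61), np.int64(38)), (np.int64(138), np.int64(58), np.int64(30)), (np.int64(136), np.int64(55), np.int64(25)), (np.int64(169), np.int64(65), np.int64(30)), (np.int64(232), np.int64(92), np.int64(28)), (np.int64(252), np.int64(110), np.int64(24)), (np.int64(254), np.int64(117), np.int64(20)), (np.int64(254), np.int64(122), np.int64(26)), (np.int64(253), np.int64(112), np.int64(19)), (np.int64(231), np.int64(87), np.int64(27)), (np.int64(171), np.int64(67), np.int64(31)), (np.int64(145), np.int64(5
[... 974 characters left out ...]
), np.int64(123)), (np.int64(151), np.int64(135), np.int64(119)), (np.int64(148), np.int64(114), np.int64(94)), (np.int64(139), np.int64(82), np.int64(58)), (np.int64(140), np.int64(64), np.int64(36)), (np.int64(136), np.int64(54), np.int64(28)), (np.int64(139), np.int64(59), np.int64(28)), (np.int64(179), np.int64(68), np.int64(28)), (np.int64(237), np.int64(91), np.int64(27)), (np.int64(252), np.int64(109), np.int64(22)), (np.int64(254), np.int64(122), np.int64(21)), (np.int64(254), np.int64(120), np.int64(22)), (np.int64(253), np.int64(113), np.int64(26)), (np.int64(234), np.int64(93), np.int64(30)), (np.int64(184), np.int64(71), np.int64(27)), (np.int64(168), np.int64(68), np.int64(30))]
```

Socket and boss edges both sit about 0.5 px from prediction in the scene view, so they are aligned to within 1 mm. Descending into the bore.

Emit:
jog_arm --travel '[[0,0,-0.006],[0,0,-0.006],[0,0,-0.006],[0,0,-0.006],[0,0,-0.008],[0,0,-0.008],[0,0,-0.008],[0,0,-0.008],[0,0,-0.008],[0,0,-0.008],[0,0,0],[0,0,0]]' --dr '[[0,0,0],[0,0,0],[0,0,0],[0,0,0],[0,0,0],[0,0,0],[0,0,0],[0,0,0],[0,0,0],[0,0,0],[0,0,0],[0,0,0]]'

```text
time_s: 15.7
position: [0.5407, 0.0542, 0.209]
tool_rot: [[0.755, 0.656, -0.001], [0.656, -0.755, 0.0], [-0.001, -0.001, -1.0]]
ft_force: [-0.5, -0.1, -6.9]
grip_width: 0.0208
```

Emit:
jog_arm --travel '[[0,0,-0.004],[0,0,-0.004],[0,0,-0.004],[0,0,-0.004],[0,0,-0.003],[0,0,0],[0,0,0]]' --dr '[[0,0,0],[0,0,0],[0,0,0],[0,0,0],[0,0,0],[0,0,0],[0,0,0]]'

```text
time_s: 16.28
position: [0.5408, 0.0542, 0.1902]
tool_rot: [[0.755, 0.656, -0.0], [0.656, -0.755, 0.0], [-0.0, -0.0, -1.0]]
ft_force: [0.2, 0.6, -7.1]
grip_width: 0.021
```

Emit:
jog_arm --travel '[[0,0,-0.003],[0,0,-0.003],[0,0,-0.003],[0,0,-0.003],[0,0,0],[0,0,0]]' --dr '[[0,0,0],[0,0,0],[0,0,0],[0,0,0],[0,0,0],[0,0,0]]'

```text
time_s: 16.78
position: [0.5408, 0.0541, 0.1781]
tool_rot: [[0.755, 0.656, -0.0], [0.656, -0.755, -0.0], [-0.0, -0.0, -1.0]]
ft_force: [0.3, -0.3, -7.2]
grip_width: 0.0206
```

Emit:
jog_arm --travel '[[0,0,-0.003],[0,0,-0.003],[0,0,-0.002],[0,0,0],[0,0,0]]' --dr '[[0,0,0],[0,0,0],[0,0,0],[0,0,0],[0,0,0]]'

```text
time_s: 17.2
position: [0.5408, 0.0542, 0.1702]
tool_rot: [[0.755, 0.656, -0.0], [0.656, -0.755, 0.0], [-0.0, -0.0, -1.0]]
ft_force: [-0.0, -0.3, -7.0]
grip_width: 0.0206
```

Socket origin is at about 22 mm with no contact force, so it is on the nut. Touch down and start turning clockwise.

Emit:
jog_arm --travel '[[0,0,-0.001],[0,0,0],[0,0,0],[0,0,0],[0,0,0],[0,0,0],[0,0,0],[0,0,0],[0,0,0],[0,0,0],[0,0,0],[0,0,0],[0,0,0],[0,0,0],[0,0,0]]' --dr '[[0,0,-0.02],[0,0,-0.05],[0,0,-0.05],[0,0,-0.05],[0,0,-0.05],[0,0,-0.05],[0,0,-0.05],[0,0,-0.05],[0,0,-0.05],[0,0,-0.05],[0,0,-0.05],[0,0,-0.05],[0,0,-0.05],[0,0,0],[0,0,0]]'

```text
time_s: 18.45
position: [0.5409, 0.0535, 0.1694]
tool_rot: [[0.995, 0.096, 0.0], [0.096, -0.995, -0.001], [0.0, 0.001, -1.0]]
ft_force: [0.3, -4.2, -6.6]
grip_width: 0.0211
```

```bash
cat > st.py <<'E'
from h import *
o=observe();R=np.array(o['tool_rot']);print(round(o['time_s'],2),np.round(o['position'],4),'bar',round(np.degrees(np.arctan2(R[1,1],R[0,1]))+90,2),'F',np.round(o['ft_force'],1),'M',np.round(o['wrist_torque'],2),'q6',o['q'][5],o['grip_width'])
E
python3 st.py
```

```text
18.45 [0.5409 0.0535 0.1694] bar 5.52 F [ 0.3 -4.2 -6.6] M [-1.46  0.02 -0.04] q6 77.71088765438193 0.021122549888267134
```

Emit:
jog_arm --travel '[[0,0,0],[0,0,0],[0,0,0],[0,0,0],[0,0,0],[0,0,0],[0,0,0],[0,0,0],[0,0,0]]' --dr '[[0,0,-0.05],[0,0,-0.05],[0,0,-0.05],[0,0,-0.05],[0,0,-0.05],[0,0,-0.05],[0,0,-0.05],[0,0,0],[0,0,0]]'

```text
time_s: 19.2
position: [0.5406, 0.0535, 0.1694]
tool_rot: [[0.968, -0.251, -0.001], [-0.251, -0.968, -0.002], [-0.0, 0.002, -1.0]]
ft_force: [-1.3, -4.9, -5.8]
grip_width: 0.0208
```

```bash
python3 st.py
```

```text
19.2 [0.5406 0.0535 0.1694] bar -14.52 F [-1.3 -4.9 -5.8] M [-1.59  0.27  0.04] q6 97.75731713045747 0.020845373717581602
```

Emit:
jog_arm --travel '[[0,0,0],[0,0,0],[0,0,0],[0,0,0],[0,0,0],[0,0,0]]' --dr '[[0,0,-0.03],[0,0,-0.03],[0,0,-0.03],[0,0,-0.02],[0,0,0],[0,0,0]]'

```text
time_s: 19.7
position: [0.5406, 0.0534, 0.1694]
tool_rot: [[0.935, -0.355, -0.001], [-0.355, -0.935, -0.002], [0.0, 0.002, -1.0]]
ft_force: [-0.7, -5.5, -6.2]
grip_width: 0.021
```

```bash
python3 st.py
```

```text
19.7 [0.5406 0.0534 0.1694] bar -20.81 F [-0.7 -5.5 -6.2] M [-1.7   0.32  0.08] q6 104.04463775128288 0.020966836781667376
```

Emit:
jog_arm --travel '[[0,0,0],[0,0,0],[0,0,0],[0,0,0],[0,0,0],[0,0,0]]' --dr '[[0,0,-0.03],[0,0,-0.03],[0,0,-0.03],[0,0,-0.02],[0,0,0],[0,0,0]]'

```text
time_s: 20.2
position: [0.5405, 0.0534, 0.1694]
tool_rot: [[0.89, -0.456, -0.001], [-0.456, -0.89, -0.002], [-0.0, 0.002, -1.0]]
ft_force: [-1.1, -6.7, -5.8]
grip_width: 0.0206
```

```bash
python3 st.py
```

```text
20.2 [0.5405 0.0534 0.1694] bar -27.11 F [-1.1 -6.7 -5.8] M [-1.69  0.49  0.08] q6 110.3469991063409 0.020625027952261687
```

Emit:
jog_arm --travel '[[0,0,0],[0,0,0],[0,0,0],[0,0,0]]' --dr '[[0,0,-0.03],[0,0,-0.03],[0,0,0],[0,0,0]]'

```text
time_s: 20.53
position: [0.5407, 0.0537, 0.1695]
tool_rot: [[0.862, -0.507, -0.0], [-0.507, -0.862, -0.001], [0.0, 0.001, -1.0]]
ft_force: [-0.4, -5.4, -5.2]
grip_width: 0.0208
```

```bash
python3 st.py
```

```text
20.53 [0.5407 0.0537 0.1695] bar -30.47 F [-0.4 -5.4 -5.2] M [-1.51  0.32  0.64] q6 113.7172985795856 0.020782417248323984
```

Emit:
jog_arm --travel '[[0,0,0],[0,0,0],[0,0,0],[0,0,0]]' --dr '[[0,0,-0.03],[0,0,-0.03],[0,0,0],[0,0,0]]'

```text
time_s: 20.87
position: [0.5407, 0.054, 0.1694]
tool_rot: [[0.831, -0.556, -0.0], [-0.556, -0.831, -0.001], [0.0, 0.001, -1.0]]
ft_force: [-1.4, -5.0, -5.0]
grip_width: 0.0213
```

```bash
python3 st.py
```

```text
20.87 [0.5407 0.054  0.1694] bar -33.8 F [-1.4 -5.  -5. ] M [-1.46  0.45  1.99] q6 117.07103204506959 0.021317937284414598
```

Moment has risen from 0.08 to 2.0 N m over 6.7° of bar turn, which looks like the stop. One more small nudge to confirm.

Emit:
jog_arm --travel '[[0,0,0],[0,0,0],[0,0,0]]' --dr '[[0,0,-0.03],[0,0,0],[0,0,0]]'

```text
time_s: 21.12
position: [0.5411, 0.0542, 0.1696]
tool_rot: [[0.813, -0.582, 0.001], [-0.582, -0.813, -0.0], [0.001, -0.0, -1.0]]
ft_force: [-0.1, -4.5, -4.5]
grip_width: 0.0208
```

```bash
python3 st.py; python3 - <<'E'
from h import *
w=snap('wrist','wrist7');snap('scene','scene7')
E
```

```text
21.12 [0.5411 0.0542 0.1696] bar -35.62 F [-0.1 -4.5 -4.5] M [-1.1  -0.05  1.86] q6 118.86387423018337 0.020820222932021407
```

View pics/wrist7.png

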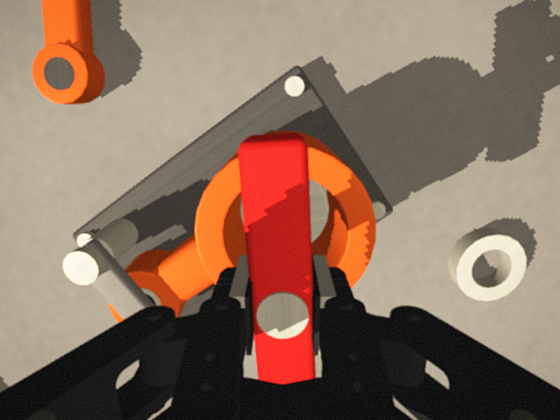

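The moment levels off at about 1.9 N m because the bar is slipping in the grip, so the nut is firmly on its stop. I'll back off within the play so the nut isn't dragged, then check.

Emit:
jog_arm --travel '[[0,0,0],[0,0,0],[0,0,0],[0,0,0]]' --dr '[[0,0,0.04],[0,0,0.04],[0,0,0],[0,0,0]]'

```text
time_s: 21.55
position: [0.5409, 0.0541, 0.1695]
tool_rot: [[0.854, -0.52, 0.0], [-0.52, -0.854, 0.0], [0.0, -0.001, -1.0]]
ft_force: [-1.4, -4.0, -2.4]
grip_width: 0.0208
```

```bash
python3 st.py
```

```text
21.55 [0.5409 0.0541 0.1695] bar -31.32 F [-1.4 -4.  -2.4] M [-0.99  0.18  0.18] q6 114.53160351781789 0.020766016715476353
```

Emit:
jog_arm --travel '[[0,0,0],[0,0,0],[0,0,0.003],[0,0,0.004],[0,0,0.004],[0,0,0]]' --dr '[[0,0,0.025],[0,0,0.025],[0,0,0],[0,0,0],[0,0,0],[0,0,0]]'

```text
time_s: 22.05
position: [0.5407, 0.0543, 0.1797]
tool_rot: [[0.879, -0.476, -0.001], [-0.476, -0.879, 0.001], [-0.002, 0.0, -1.0]]
ft_force: [0.2, -2.6, -11.6]
grip_width: 0.0202
```

```bash
python3 st.py
```

```text
22.05 [0.5407 0.0543 0.1797] bar -28.43 F [  0.2  -2.6 -11.6] M [-0.85 -0.21  0.05] q6 111.65334722528956 0.020240104113431596
```

Emit:
jog_arm --travel '[[0,0,0.006],[0,0,0.008],[0,0,0.01],[0,0,0.012],[0,0,0.012],[0,0,0.012],[0,0,0.012],[0,0,0.012],[0,0,0.012],[0,0,0.012],[0,0,0.012],[0,0,0.006],[0,0,0],[0,0,0],[0,0,0]]' --dr '[[0,0,0],[0,0,0],[0,0,0],[0,0,0],[0,0,0],[0,0,0],[0,0,0],[0,0,0],[0,0,0],[0,0,0],[0,0,0],[0,0,0],[0,0,0],[0,0,0],[0,0,0]]'

```text
time_s: 23.3
position: [0.5405, 0.0544, 0.3058]
tool_rot: [[0.88, -0.475, -0.001], [-0.475, -0.88, 0.001], [-0.001, 0.0, -1.0]]
ft_force: [-0.5, 0.3, -7.7]
grip_width: 0.0205
```

```bash
python3 st.py; python3 - <<'E'
from h import *
w=snap('wrist','wrist8');s=snap('scene','scene8');t=snap('top','top8')
a=s['color'][70:250,190:370,::-1]; cv2.imwrite('pics/c11.png',cv2.resize(a,None,fx=3.3,fy=3.3,interpolation=3))
p=np.array(observe()['position']); print(proj(s,p+np.array([[0,0,.028],[0,0,.028-.128],[0,0,.028-.176]])), proj(w,[p+[0,0,.028]]))
E
```

```text
23.3 [0.5405 0.0544 0.3058] bar -28.33 F [-0.5  0.3 -7.7] M [0.01 0.08 0.03] q6 111.57032334752589 0.020530413561650158
[[256.53676814 110.93644914]
 [257.21900658 160.59992375]
 [257.46236988 177.25255203]] [[282.95046066 308.11688064]]
```

View pics/c11.png

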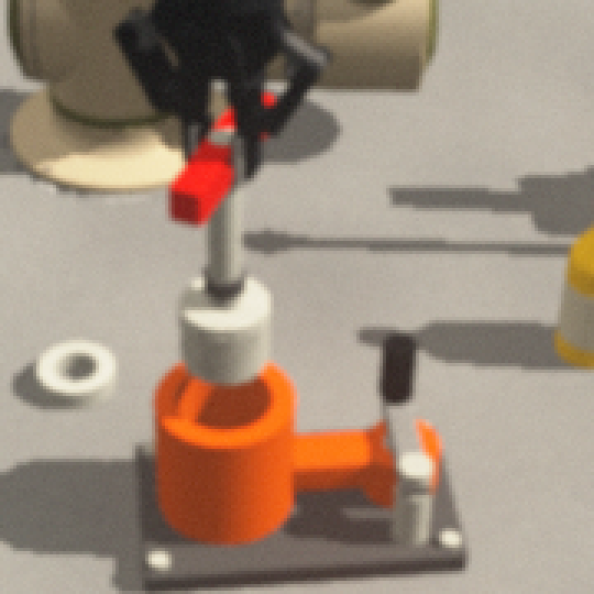

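View pics/wrist8.png

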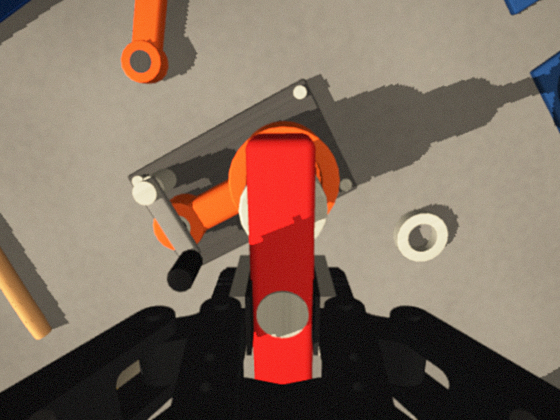

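The clamp is still closed, and the extension is held with a slight pitch: the junction reads (258,157) against a predicted (257,160.6). I'll carry it back over its holder, turning the bar to its original yaw.

Emit:
jog_arm --travel '[[0.0057,-0.0236,0],[0.0057,-0.0236,0],[0.0057,-0.0236,0],[0.0057,-0.0236,0],[0.0057,-0.0236,0],[0.0057,-0.0236,0],[0.0057,-0.0236,0],[0.0057,-0.0236,0],[0.0057,-0.0236,0],[0.0057,-0.0236,0],[0.0057,-0.0236,0],[0.0057,-0.0236,0],[0.0057,-0.0236,0],[0.0057,-0.0236,0],[0.0057,-0.0236,0],[0,0,0],[0,0,0],[0,0,0]]' --dr '[[0,0,0.077],[0,0,0.077],[0,0,0.077],[0,0,0.077],[0,0,0.077],[0,0,0.077],[0,0,0.077],[0,0,0.077],[0,0,0.077],[0,0,0.077],[0,0,0.077],[0,0,0.077],[0,0,0.077],[0,0,0.077],[0,0,0.077],[0,0,0],[0,0,0],[0,0,0]]'

```text
time_s: 24.95
position: [0.6263, -0.2995, 0.3056]
tool_rot: [[0.79, 0.613, -0.001], [0.613, -0.79, 0.001], [-0.0, -0.002, -1.0]]
ft_force: [0.8, 0.0, -6.9]
grip_width: 0.0206
```

Emit:
jog_arm --travel '[[0,0,-0.02],[0,0,-0.02],[0,0,-0.013],[0,0,0],[0,0,0],[0,0,0]]' --dr '[[0,0,0],[0,0,0],[0,0,0],[0,0,0],[0,0,0],[0,0,0]]'

```text
time_s: 25.45
position: [0.6267, -0.2995, 0.255]
tool_rot: [[0.789, 0.614, 0.002], [0.614, -0.789, -0.001], [0.001, 0.002, -1.0]]
ft_force: [0.5, 0.2, -5.9]
grip_width: 0.0208
```

```bash
python3 st.py; python3 - <<'E'
from h import *
w=snap('wrist','wrist9');s=snap('scene','scene9');t=snap('top','top9')
a=s['color'][125:280,40:150,::-1]; cv2.imwrite('pics/c12.png',cv2.resize(a,None,fx=3.8,fy=3.8,interpolation=3))
p=np.array(observe()['position']); print(proj(s,p+np.array([[0,0,.028],[0,0,.028-.128],[0,0,.028-.176]])), proj(w,[p+[0,0,.028]]))
E
```

```text
25.45 [ 0.6267 -0.2995  0.255 ] bar 37.87 F [ 0.5  0.2 -5.9] M [ 0.01 -0.06  0.02] q6 16.84159123742805 0.020758309294953613
[[ 78.81511286 169.96764483]
 [ 94.60067859 216.57038128]
 [100.00087111 232.05289783]] [[286.45554233 311.32133211]]
```

View pics/c12.png

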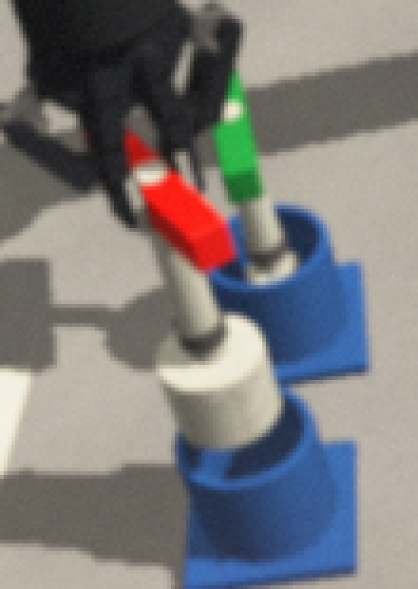

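View pics/wrist9.png

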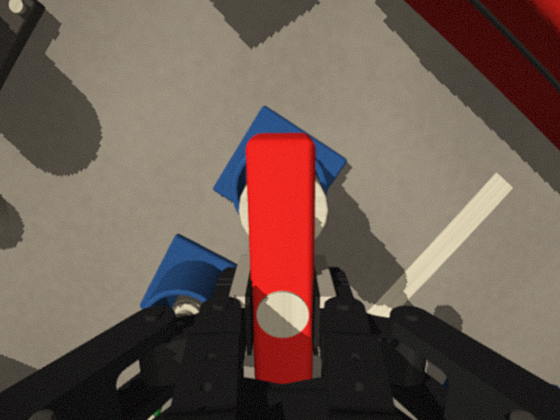

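The pitch is about 2° (junction (92.6,215) against (94.6,216.6)). I'll take most of it out about the jaw axis, re-centre, and lower in.

Emit:
jog_arm --travel '[[-0.0015,-0.0005,0],[0,0,0],[0,0,0]]' --dr '[[0.015,-0.02,0],[0,0,0],[0,0,0]]'

```text
time_s: 25.85
position: [0.6244, -0.3007, 0.2536]
tool_rot: [[0.79, 0.613, 0.02], [0.613, -0.79, 0.015], [0.025, 0.001, -1.0]]
ft_force: [1.0, 0.2, -6.8]
grip_width: 0.0205
```

```bash
python3 st.py; python3 - <<'E'
from h import *
s=snap('scene','scene10')
a=s['color'][125:280,40:150,::-1]; cv2.imwrite('pics/c13.png',cv2.resize(a,None,fx=3.8,fy=3.8,interpolation=3))
p=np.array(observe()['position']); print(proj(s,p+np.array([[0,0,.028],[0,0,.028-.128],[0,0,.028-.176]])))
E
```

```text
25.85 [ 0.6244 -0.3007  0.2536] bar 37.81 F [ 1.   0.2 -6.8] M [-0.05 -0.   -0.05] q6 16.3923373503757 0.020536085028230823
[[ 78.77038358 169.80209544]
 [ 94.52203443 216.31650988]
 [ 99.91207514 231.77448091]]
```

View pics/c13.png

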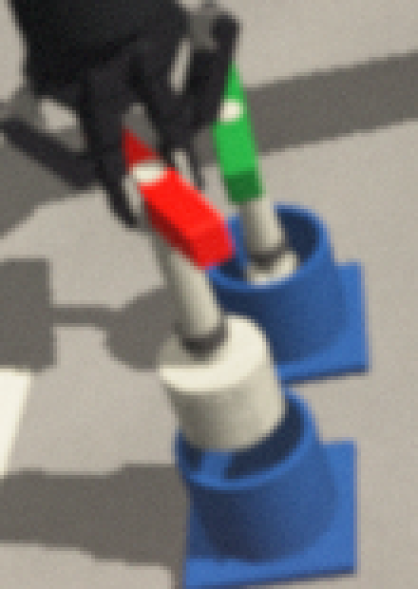

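Emit:
jog_arm --travel '[[0,0,-0.006],[0,0,-0.006],[0,0,-0.008],[0,0,-0.008],[0,0,-0.008],[0,0,-0.01],[0,0,-0.01],[0,0,-0.01],[0,0,-0.008],[0,0,-0.006],[0,0,-0.004],[0,0,0],[0,0,0]]' --dr '[[0,0,0],[0,0,0],[0,0,0],[0,0,0],[0,0,0],[0,0,0],[0,0,0],[0,0,0],[0,0,0],[0,0,0],[0,0,0],[0,0,0],[0,0,0]]'

```text
time_s: 26.98
position: [0.6249, -0.3004, 0.1695]
tool_rot: [[0.789, 0.614, 0.02], [0.613, -0.79, 0.015], [0.025, 0.001, -1.0]]
ft_force: [0.6, 0.1, -6.3]
grip_width: 0.0207
```

Emit:
jog_arm --travel '[[0,0,-0.003],[0,0,-0.002],[0,0,0],[0,0,0]]' --dr '[[0,0,0],[0,0,0],[0,0,0],[0,0,0]]'

```text
time_s: 27.32
position: [0.6248, -0.3003, 0.1643]
tool_rot: [[0.789, 0.614, 0.02], [0.613, -0.79, 0.015], [0.025, 0.0, -1.0]]
ft_force: [-0.4, -0.5, -6.3]
grip_width: 0.0206
```

Emit:
jog_arm --travel '[[0,0,-0.001],[0,0,-0.001],[0,0,-0.001],[0,0,0],[0,0,0]]' --dr '[[0,0,0],[0,0,0],[0,0,0],[0,0,0],[0,0,0]]'

```text
time_s: 27.73
position: [0.6248, -0.3003, 0.1613]
tool_rot: [[0.789, 0.614, 0.02], [0.613, -0.79, 0.015], [0.025, 0.0, -1.0]]
ft_force: [0.1, 0.0, -6.9]
grip_width: 0.0206
```

Emit:
jog_arm --travel '[[0,0,-0.001],[0,0,-0.001],[0,0,0],[0,0,0]]' --dr '[[0,0,0],[0,0,0],[0,0,0],[0,0,0]]'

```text
time_s: 28.07
position: [0.6252, -0.3004, 0.1608]
tool_rot: [[0.789, 0.614, 0.022], [0.614, -0.79, 0.014], [0.026, 0.003, -1.0]]
ft_force: [-0.7, 2.3, 6.9]
grip_width: 0.0201
```

```bash
python3 st.py
```

```text
28.07 [ 0.6252 -0.3004  0.1608] bar 37.86 F [-0.7  2.3  6.9] M [ 0.5   0.31 -0.03] q6 16.092038418480254 0.02012596354985596
```

The socket is seated on the foot: Fz went from -6.9 to +6.9 N. Soften the grip, then open.

Emit:
jog_arm --travel '[[0,0,0.001],[0,0,0],[0,0,0]]' --dr '[[0,0,0],[0,0,0],[0,0,0]]' --newtons 20

```text
time_s: 28.32
position: [0.625, -0.3004, 0.1608]
tool_rot: [[0.789, 0.614, 0.021], [0.613, -0.79, 0.015], [0.026, 0.001, -1.0]]
ft_force: [0.8, 0.9, 4.2]
grip_width: 0.0205
```

Emit:
jog_arm --travel '[[0,0,0],[0,0,0],[0,0,0],[0,0,0],[0,0,0],[0,0,0]]' --dr '[[0,0,0],[0,0,0],[0,0,0],[0,0,0],[0,0,0],[0,0,0]]' --jaw 0.055

```text
time_s: 28.82
position: [0.6248, -0.3004, 0.1602]
tool_rot: [[0.789, 0.614, 0.02], [0.613, -0.79, 0.015], [0.025, 0.0, -1.0]]
ft_force: [-0.4, -1.0, -0.2]
grip_width: 0.0548
```

Emit:
jog_arm --travel '[[0,0,0.01],[0,0,0.015],[0,0,0.02],[0,0,0.025],[0,0,0.03],[0,0,0.02],[0,0,0],[0,0,0]]' --dr '[[0,0,0],[0,0,0],[0,0,0],[0,0,0],[-0.015,0.02,0],[0,0,0],[0,0,0],[0,0,0]]'

```text
time_s: 29.48
position: [0.625, -0.3004, 0.2819]
tool_rot: [[0.79, 0.614, 0.002], [0.614, -0.79, -0.002], [0.001, 0.003, -1.0]]
ft_force: [0.4, 0.9, -0.1]
grip_width: 0.0552
```

```bash
python3 st.py; python3 - <<'E'
from h import *
w=snap('wrist','wrist11');s=snap('scene','scene11')
a=s['color'][125:280,40:150,::-1]; cv2.imwrite('pics/c14.png',cv2.resize(a,None,fx=3.8,fy=3.8,interpolation=3))
E
```

```text
29.48 [ 0.625  -0.3004  0.2819] bar 37.85 F [ 0.4  0.9 -0.1] M [ 0.02 -0.02 -0.05] q6 16.71998819751756 0.05519968270262536
```

View pics/c14.png

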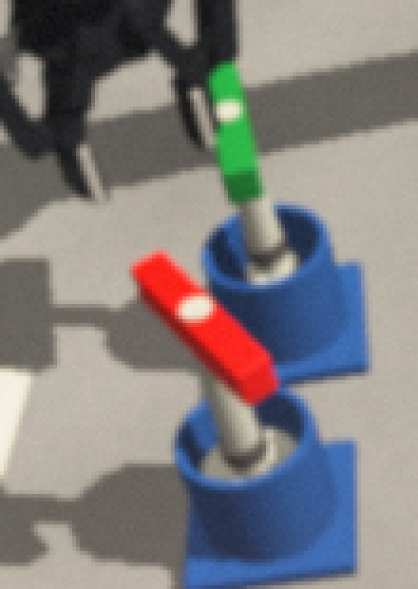

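View pics/wrist11.png

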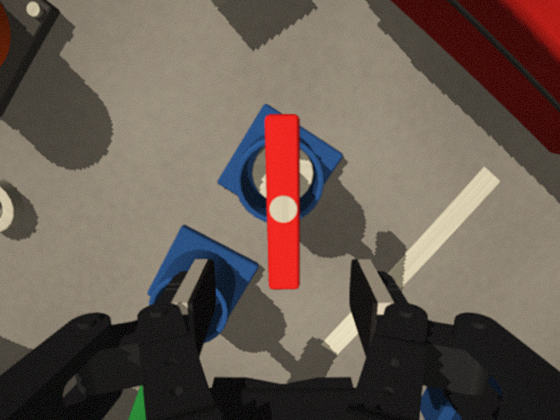

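The red extension stands upright in its holder, released. I'll return above the bore to confirm the nut and clamp.

Emit:
jog_arm --travel '[[-0.0082,0.0281,0],[-0.0082,0.0281,0],[-0.0082,0.0281,0],[-0.0082,0.0281,0],[-0.0082,0.0281,0],[-0.0082,0.0281,0],[-0.0082,0.0281,0],[-0.0082,0.0281,0],[-0.0082,0.0281,0],[-0.0082,0.0281,0],[0,0,-0.03],[0,0,-0.03],[0,0,-0.03],[0,0,0],[0,0,0],[0,0,0]]' --dr '[[0,0,0.0909],[0,0,0.0909],[0,0,0.0909],[0,0,0.0909],[0,0,0.0909],[0,0,0.0909],[0,0,0.0909],[0,0,0.0909],[0,0,0.0909],[0,0,0.0909],[0,0,0],[0,0,0],[0,0,0],[0,0,0],[0,0,0],[0,0,0]]'

```text
time_s: 30.92
position: [0.5434, -0.0196, 0.1916]
tool_rot: [[0.001, 1.0, 0.001], [1.0, -0.001, -0.0], [-0.0, 0.001, -1.0]]
ft_force: [0.4, -0.5, 0.4]
grip_width: 0.0549
```

```bash
python3 st.py; python3 - <<'E'
from h import *
w=snap('wrist','wrist12');t=snap('top','top12'); H=hsv(w)
m=(H[...,0]>8)&(H[...,0]<28)&(H[...,1]>110)&(H[...,2]<215); z=np.zeros_like(m); z[45:150,230:330]=m[45:150,230:330]
k=cv2.morphologyEx(z.astype(np.uint8),cv2.MORPH_OPEN,np.ones((3,3))); c=biggest(k); print(cv2.boundingRect(c),cv2.contourArea(c))
P=np.array([onz(w,p,.04)[:2] for p in c]);M=cv2.moments((P*1e6).astype(np.int32)); ctr=np.array([M['m10'],M['m01']])/M['m00']/1e6
d=P-ctr; ang=np.arctan2(d[:,1],d[:,0]); rr=np.hypot(*d.T); o=np.argsort(ang); g=np.linspace(-np.pi,np.pi,720,endpoint=False); rg=np.interp(g,ang[o],rr[o],period=2*np.pi)
print(ctr,rr.min(),rr.max(),'corner',np.degrees(-np.angle((rg*np.exp(-6j*g)).mean()))/6)
a=t['color'][190:265,190:320,::-1];cv2.imwrite('pics/c15.png',cv2.resize(a,None,fx=6,fy=6,interpolation=3))
E
```

```text
30.92 [ 0.5434 -0.0196  0.1916] bar 89.92 F [ 0.4 -0.5  0.4] M [ 0.01 -0.03  0.  ] q6 -14.4663383393262 0.0549307901754035
(250, 69, 55, 58) 2259.5
[0.5388859  0.05365675] 0.018808061794972582 0.022052422740738365 corner -19.390911770055677
```

View pics/wrist12.png

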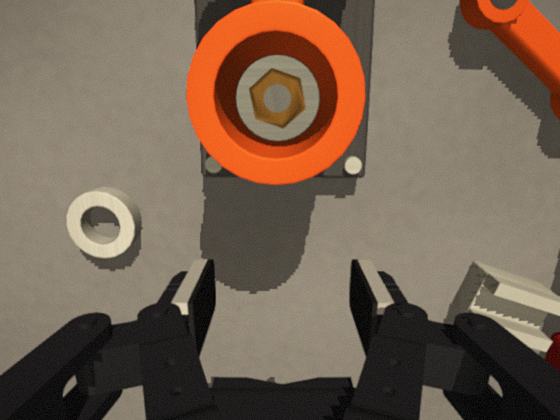

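View pics/top12.png

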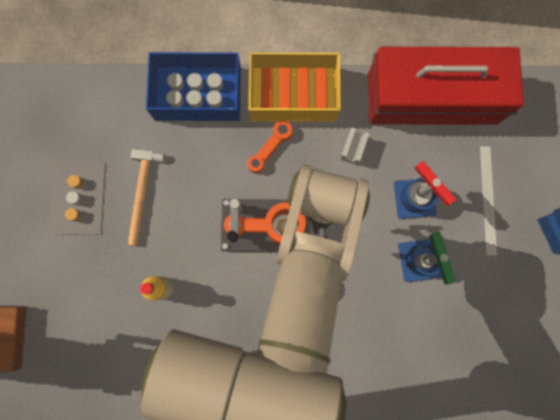

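The nut's corners read -19.4° mod 60. The bar turned 72° with the socket 26 mm over the nut, so this means about 60.4° of nut turn: 0.33 + 1.05 ≈ 1.39 rad, which fits the 1.40 stop. Now the clamp and extension check.

```bash
python3 - <<'E'
from h import *
t=load('top12'); s=snap('scene','scene12')
def knob(im,x0,x1,y0,y1):
    v=im['color'].max(2); m=np.zeros_like(v); m[y0:y1,x0:x1]=v[y0:y1,x0:x1]<50; b=biggest(m); return b.mean(0),cv2.boundingRect(b)
print(knob(t,222,245,225,250),knob(s,295,325,160,200))
print('closed knob pred mid', proj(t,[[.506,.183,.105],[.506,.183,.13]]),proj(s,[[.506,.183,.105]]))
t0=load('top0')
d=cv2.absdiff(t['color'],t0['color']).max(2)>60; d[300:]=0
n,l,st,ce=cv2.connectedComponentsWithStats(d.astype(np.uint8)); print([x.tolist() for x in st[1:] if x[4]>6])
for im,(x,y,w,h),f in((t,(385,155,80,75),6),(s,(215,160,150,95),5)):
    cv2.imwrite(f'pics/e{f}.png',cv2.resize(im['color'][y:y+h,x:x+w,::-1],None,fx=f,fy=f,interpolation=3))
print('bar c', onz(t,(436.3,182.5),.188))
E
```

```text
(array([232.43478261, 236.47826087]), (228, 232, 10, 10)) (array([311., 179.]), (311, 179, 1, 1))
closed knob pred mid [[232.63932312 236.3163198 ]
 [231.63452656 235.29690049]] [[309.64254496 181.03207262]]
[[433, 179, 5, 2, 7], [435, 185, 6, 3, 11], [321, 193, 4, 4, 7], [330, 195, 5, 4, 7], [364, 196, 5, 20, 32], [289, 199, 13, 22, 189], [448, 201, 8, 6, 21], [303, 202, 4, 4, 12], [312, 202, 6, 6, 19], [420, 202, 10, 4, 19], [195, 207, 13, 11, 105], [224, 213, 21, 24, 251], [284, 220, 10, 15, 83], [279, 226, 75, 29, 1159], [432, 235, 16, 34, 106], [484, 243, 14, 11, 104], [427, 256, 10, 6, 39], [315, 276, 23, 24, 268]]
bar c [ 0.62700557 -0.29926479  0.188     ]
```

View pics/e5.png

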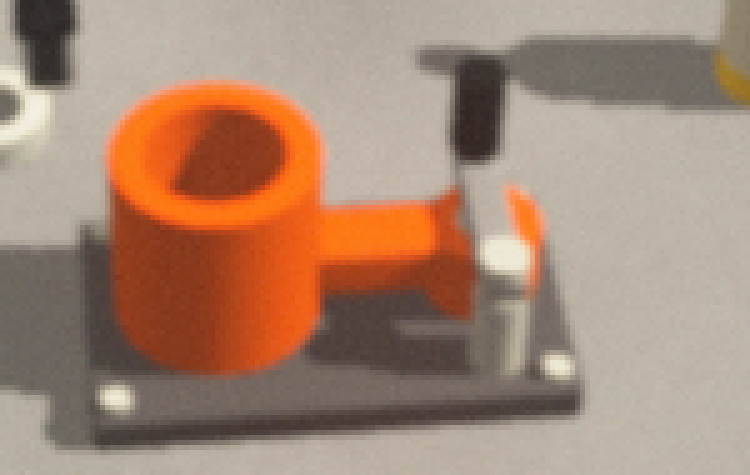

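View pics/e6.png

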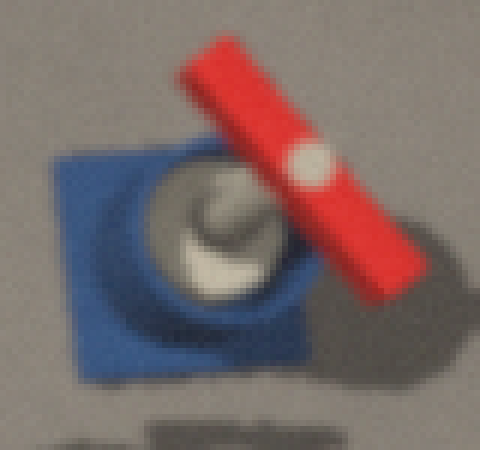

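The clamp knob sits at its predicted closed pixel, (232.4,236.5) against (232.6,236.3). The extension is upright in its holder, and the remaining picture differences look like the arm's shadow and cover. Handing in.

```bash
python3 -c "
from rig import close_job; print(close_job())"
```

```text
the job is handed in; nothing more can be done
None
```

The job is handed in at about 31 s of the 72 s allowed: clamp closed, nut turned to its stop, and the red extension back in its own holder.

- **Clamp:** I swung it to its stop, where it pushed back with 34.6 N and no longer moved. At the end its knob was within 0.3 px of the predicted closed position in the top view.
- **Nut:** The socket went about 26 mm down over the nut without contact force. I turned it clockwise until the moment rose from 0.1 to about 2 N m and the bar began slipping in the grip. The nut's corners ended at -19.4° (mod 60°), against about -20.2° expected at the 1.40 rad stop. That 1° gap is within what I can measure. The corner reading alone cannot tell a 60° turn from none. The 72° turn of the bar while the socket was on the nut settles it.
- **Extension:** It picked up a pitch of about 2° in the grip while turning, most of which I corrected. I lowered it until it touched the holder's foot with about 14 N and let go. It stood upright and centred in the later pictures.
- **Other things on the bench:** My rows overshot by 9 mm in free air above the bore, which I corrected before inserting. Nothing else looked moved. In the last top view the arm hid the bearing and shaded the green bar, but the last wrist view shows the bearing still in place.

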